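# Break down the two compression stacks of the force tester

## Robot

A 6-joint arm with a two-finger parallel gripper is mounted at the origin on the work surface. World frame = base frame: x ahead of the robot, y to its left, z up, the work surface at z = 0. Lengths are in m, angles in rad, forces in N, time in s.
With the tool pointing down it reaches from about 0.225 to 0.875 m from the base axis. Payload 3.4 kg.
Tool frame: the origin (TCP) lies between the finger pads; the fingertips stand 25 mm ahead of it and the grasp point (between the pads) lies 6 mm ahead of it (manip.tips_ahead is the distance from the TCP to the fingertips, in m); z points along the fingers, x is the direction in which the jaws open and shut, and the axes are right-handed (so a half turn about z gives the same grasp; the last joint's range is limited). The gripper opens to 85 mm and grips with 20 to 120 N. Pads are 22 mm wide; open, the fingers measure 114 mm over their backs; the gripper's body (76 mm by 85 mm) begins 54 mm behind the grasp point. The pads swing forward as they close: fully open they stand 13 mm farther back than shut.
Start: joints at [-0.121, 0.276, 1.505, -0, 1.361, -0.121], TCP at [0.575, -0, 0.256] pointing down, gripper open.
Joint ranges: [-2.89, 2.89], [-0.75, 2.08], [0.22, 2.7], [-1.18, 4.32], [0.11, 2.71], [-2.7, 2.7]. Speed limits (rad/s): [2.57, 2.57, 3.14, 3.14, 3.14, 3.14].

## Interface

Orientations are given as a unit quaternion [w, x, y, z].
In Python, from rig import manip gives the robot as it stands. The module is installed in compiled form; this text tells all that it offers.
- The arm moves only by the tool send_rows, never from a script. Its argument "plan" is a list of rows, each an object with "linear": the shift along the tool's x, y, z in m, a list of three; "delta_rot": the turn, a rotation vector about the tool's x, y, z in degrees, a list of three; "fingers": the finger opening in m, from 0 to 0.0854. A call has 1 to 12 rows; each row shifts and turns the pose as measured when the row begins, along the tool's axes as they then stand; what a row does not reach is not made up. A row lasts 1/12 s, in which the tool goes at most 41.7 mm and 7.16 degrees, less where a joint would pass 70% of its speed; a pose out of reach is approached as far as the arm can. A call with a gripper value outside its range is refused whole. The fingers move at their own pace and stop on an object; "force" is the grip in N (left out, the last holds). Time passes only in rows, so rows that do not move let the fingers close. It gives the time, the measured TCP pose, the force and the opening at its end, in the units of the state.
- manip.get_state(): the state, without advancing time (a new reading comes with each control period).
- manip.get_image(name): name is "scene" or "side" or "wrist"; returns the picture (384x512x3 uint8, red, green, blue); there is no depth.
- manip.camera_info(name): a dict with "K" (3x3 intrinsics, pixels), "rvec" (rotation vector, rad) and "tvec" (3), from world to camera coordinates, as OpenCV has them. Camera axes: x right, y down, z forward; pixel columns grow to the right and rows downward; lengths in m; the calibration is good to about 2 mm. The wrist camera is an equidistant fisheye: a pixel r from the principal point sees the ray r / f radians off the axis. A picture is of the moment at which its call begins: read the wrist's pose just before it. camera_info takes no time and is no camera call; for the wrist camera it gives the pose at the moment of the call.
- manip.sign_off(): hands the job in, once; it reports no verdict.
Trained networks look in the newest picture that a camera, given by its name, has taken for a name from the list of things; names that differ only in an ending like _2 or _b are one class to them, and where a whole thing is asked for, a point or a joint stands for the part that bears it (a point fixed in the world has none). Each returns a list of dicts, best first, with "p" (0 to 1); they miss things now and then, are a little off and sometimes report something else, mostly with a low value. They report only what shows in the picture. A call takes as long as a camera call. They do not tell look-alikes from the thing itself.
- manip.find_in(thing, camera): "extent" ([left, top, right, bottom] in pixels, round what is visible of it).
- manip.masks_of(thing, camera): "pixels" (384x512 bool, what is visible of it) and "extent" ([left, top, right, bottom] in pixels, round what is visible of it).
The state is a dict: "clock": time; "qpos": joint angles; "qd": joint speeds; "effort": joint torques, N m; "position": TCP position; "ee_rot": TCP orientation; "contact_force": force on the tool from outside, world axes, zero at the start; "moment": the same for the moment, N m; "width": finger opening in m.
Only numpy, scipy, OpenCV 4.12 (cv2) and the standard library are available. Lean on these libraries where they do the work, as an engineer would, in place of code of your own. Each camera call takes 0.05 s, during which the arm holds its last target. There are 200 camera calls.

## Task

Clear up after the compression tests: take the two stacks apart from the top down and put every part upright on the middle of its own place. First set the brass cap on the round metal anvil, then put both bushes on the tiles of their own colour (red, white), and last both load cells on the tiles of theirs (blue, black), setting the load cells down gently and letting nothing topple.

Things in the scene. Friction and masses are not known exactly. Their poses are not given: they have to be found in the camera images.
- cap: brass pressing cap: upright plain cylinder 32 mm in diameter and 24 mm high, with a small dark dot (10 mm) on its flat top, about 0.16 kg. It starts on top of one of the two bushes (either one), the third part of the taller stack. Origin: centre of its underside, z up.
- bush_red: red hard nylon test bush: upright plain cylinder 44 mm in diameter and 30 mm high with a small dark bore mark (12 mm) on its flat top, about 65 g. It starts standing on one of the two load cells (either one). Origin: centre of its underside, z up.
- bush_white: white hard nylon test bush: upright plain cylinder 44 mm in diameter and 30 mm high with a small dark bore mark (12 mm) on its flat top, about 65 g. It starts standing on one of the two load cells (either one). Origin: centre of its underside, z up.
- cell_blue: blue load cell: upright disc 60 mm in diameter and 28 mm high, flat top, 0.36 to 0.56 kg, with a small steel connector stub (12 mm wide and 12 mm high, centred 14 mm above the underside) sticking out from its rim along its own +x, to 44 mm from the axis. It stands on the bench at the bottom of a stack with a bush on it. Take it across its own y, clear of the stub. Origin: centre of its underside, z up.
- cell_black: black load cell: upright disc 60 mm in diameter and 28 mm high, flat top, 0.36 to 0.56 kg, with a small steel connector stub (12 mm wide and 12 mm high, centred 14 mm above the underside) sticking out from its rim along its own +x, to 44 mm from the axis. It stands on the bench at the bottom of a stack with a bush on it. Take it across its own y, clear of the stub. Origin: centre of its underside, z up.
- anvil: anvil, the cap's place: grey square base 90 x 90 mm, 12 mm thick, with four dark bolts at its corners, fixed to the bench, and on it a round bright-metal table 64 mm in diameter whose flat top is 30 mm above the bench. Origin: centre of its underside (bench level), z up.
- tile_red: parking tile of the red bush: flat red square tile, 90 x 90 mm, 6 mm thick, fixed to the bench, a white circle outline of 44 mm diameter at its centre and white corner marks. Origin: centre of its underside (bench level); its top is 6 mm above. z up.
- tile_white: parking tile of the white bush: flat white square tile, 90 x 90 mm, 6 mm thick, fixed to the bench, a dark circle outline of 44 mm diameter at its centre and dark corner marks. Origin: centre of its underside (bench level); its top is 6 mm above. z up.
- tile_blue: parking tile of the blue load cell: flat blue square tile, 90 x 90 mm, 6 mm thick, fixed to the bench, a white circle outline of 60 mm diameter at its centre and white corner marks. Origin: centre of its underside (bench level); its top is 6 mm above. z up.
- tile_black: parking tile of the black load cell: flat black square tile, 90 x 90 mm, 6 mm thick, fixed to the bench, a yellow circle outline of 60 mm diameter at its centre and yellow corner marks. Origin: centre of its underside (bench level); its top is 6 mm above. z up.
There are look-alikes about, which are no part of the job. Several things look just like the cell_black: the one meant starts farthest to the robot's right. Of the things that look like the cell_blue, take the one that is farthest to the robot's left at the start.

How it is judged:
On the way, in this order (a step that is already met when the one before it is completed fails the run):
1. the brass cap stands released on the anvil (horizontal distance between cap and anvil below 0.012 m and z of cap in the frame of anvil between 0.027 and 0.033 m and angle between cap's own z axis and vertical below 0.1 rad and linear speed of cap below 0.02 m/s and angular speed of cap below 0.3 rad/s and contact force between cap and the fingers below 0.05 N), for 0.2 s.
2. both bushes stand released on the tiles of their own colour (horizontal distance between bush_red and tile_red below 0.012 m and z of bush_red in the frame of tile_red between 0.003 and 0.009 m and angle between each of bush_red, bush_white's own z axis and vertical below 0.1 rad and linear speed of each of bush_red, bush_white below 0.02 m/s and angular speed of each of bush_red, bush_white below 0.3 rad/s and contact force between each of bush_red, bush_white and the fingers below 0.05 N and horizontal distance between bush_white and tile_white below 0.012 m and z of bush_white in the frame of tile_white between 0.003 and 0.009 m), for 0.2 s.
3. both load cells stand released on the tiles of their own colour (horizontal distance between cell_blue and tile_blue below 0.012 m and z of cell_blue in the frame of tile_blue between 0.003 and 0.009 m and angle between each of cell_blue, cell_black's own z axis and vertical below 0.1 rad and linear speed of each of cell_blue, cell_black below 0.02 m/s and angular speed of each of cell_blue, cell_black below 0.3 rad/s and contact force between each of cell_blue, cell_black and the fingers below 0.05 N and horizontal distance between cell_black and tile_black below 0.012 m and z of cell_black in the frame of tile_black between 0.003 and 0.009 m), for 0.2 s.
At the end, for the whole second after the job is handed in: The cap stands on the anvil, each bush and each load cell on the tile of its own colour: centre within 12 mm of the place's centre, resting on its top (height within 3 mm), upright within 0.1 rad, released and at rest (horizontal distance between cell_blue and tile_blue below 0.012 m and z of cell_blue in the frame of tile_blue between 0.003 and 0.009 m and angle between each of cell_blue, cell_black, bush_red, bush_white, cap's own z axis and vertical below 0.1 rad and linear speed of each of cell_blue, cell_black, bush_red, bush_white, cap below 0.02 m/s and angular speed of each of cell_blue, cell_black, bush_red, bush_white, cap below 0.3 rad/s and horizontal distance between cell_black and tile_black below 0.012 m and z of cell_black in the frame of tile_black between 0.003 and 0.009 m and horizontal distance between bush_red and tile_red below 0.012 m and z of bush_red in the frame of tile_red between 0.003 and 0.009 m and horizontal distance between bush_white and tile_white below 0.012 m and z of bush_white in the frame of tile_white between 0.003 and 0.009 m and horizontal distance between cap and anvil below 0.012 m and z of cap in the frame of anvil between 0.027 and 0.033 m); the robot touches nothing.
It fails at once if a part toppled (leaned more than 0.7 rad) (angle between any of cell_blue, cell_black, bush_red, bush_white, cap's own z axis and vertical above 0.7 rad).
It fails at once if a load cell was dropped or slammed on its tile (over 60 N) (contact force between cell_blue and tile_blue above 60 N or contact force between cell_black and tile_black above 60 N).
It also fails if it takes over 136 s, if anything falls off the work surface, if the arm or the gripper's body presses on something with over 40 N, if the wrist force passes 120 N, or if a joint passes its speed limit or range.

## Working session

There is one attempt and no reset: what is moved stays moved. The work goes in short steps, Python scripts to look and compute and a tool call to move; the robot and the scene stay as the last step left them, time stands still between calls to the robot, and variables do not carry over. Pictures are saved under pics/ and viewed, about 12 in all and at most 16, crops included, and the job is handed in when it is done.

Besides the shell and the picture viewer there is one more tool, called after ">>>" in YAML: its name, and indented under it one key for each argument. send_rows: Moves the arm, as the interface text tells. Its arguments: {"type":"object","properties":{"plan":{"type":"array","items":{"type":"object","properties":{"linear":{"type":"array","items":{"type":"number"}},"delta_rot":{"type":"array","items":{"type":"number"}},"fingers":{"type":"number"}}}},"force":{"type":"number"}},"required":["plan"]}

```bash
mkdir -p pics; ls
python3 - <<'E'
from rig import manip
import cv2,numpy as np
s=manip.get_state();print(s)
for n in("scene","side","wrist"):
    print(n,manip.camera_info(n))
    cv2.imwrite(f"pics/{n}0.png",manip.get_image(n)[:,:,::-1])
a=[cv2.imread(f"pics/{n}0.png") for n in("scene","side")]
E
```

```text
pics
{'clock': 0.0, 'qpos': array([-1.20997407e-01,  2.76569575e-01,  1.50616863e+00,  4.88247920e-06,
        1.36074544e+00, -1.20980556e-01]), 'qd': array([ 0.00094783,  0.00104123, -0.00166011, -0.00020748, -0.00069643,
       -0.00017384]), 'effort': array([ 6.20495921e-04, -4.16768074e+01, -2.45808578e+01, -1.52056768e-04,
        1.11346930e-02,  1.69860516e-05]), 'position': array([5.74481560e-01, 6.07726015e-05, 2.55440059e-01]), 'ee_rot': array([-1.16485270e-04,  9.99999553e-01, -8.93714231e-06, -9.38295342e-04]), 'contact_force': array([-0.20861329, -0.72841803,  0.68732829]), 'moment': array([0.02875504, 0.01690521, 0.00067868]), 'width': 0.08556057556412006}
scene {'K': array([[395.7817329 ,   0.        , 254.21947592],
       [  0.        , 395.7817329 , 189.8380169 ],
       [  0.        ,   0.        ,   1.        ]]), 'rvec': array([ 0.77760003,  2.57929433, -1.0667964 ]), 'tvec': array([ 0.45870604, -0.19788357,  1.34978507])}
side {'K': array([[410.26297436,   0.        , 255.75361205],
       [  0.        , 410.26297436, 191.41369639],
       [  0.        ,   0.        ,   1.        ]]), 'rvec': array([ 0.759986  , -2.4098633 ,  1.31690557]), 'tvec': array([0.50810564, 0.22493582, 0.72596895])}
wrist {'K': array([[297.31863964,   0.        , 259.32625288],
       [  0.        , 297.31863964, 192.05676483],
       [  0.        ,   0.        ,   1.        ]]), 'rvec': array([-2.81164092e+00,  1.15878373e-04,  2.34041789e-03]), 'tvec': array([-0.57375287, -0.0408175 ,  0.38186169])}
```

```bash
cat > h.py <<'E'
from rig import manip
import cv2,numpy as np
def project(n,P,info=None):
    c=info or manip.camera_info(n); R=cv2.Rodrigues(c["rvec"])[0]; q=np.atleast_2d(P)@R.T+c["tvec"]
    K=c["K"]
    if n=="wrist":
        r=np.hypot(q[:,0],q[:,1]); th=np.arctan2(r,q[:,2]); k=th/np.maximum(r,1e-9)
        return np.c_[K[0,0]*k*q[:,0]+K[0,2],K[1,1]*k*q[:,1]+K[1,2]]
    return np.c_[K[0,0]*q[:,0]/q[:,2]+K[0,2],K[1,1]*q[:,1]/q[:,2]+K[1,2]]
def back(n,uv,z,info=None):
    """pixels -> world points on the plane at height z"""
    c=info or manip.camera_info(n); R=cv2.Rodrigues(c["rvec"])[0]; K=c["K"]
    uv=np.atleast_2d(np.asarray(uv,float)); d=(uv-K[:2,2])/K[0,0]
    if n=="wrist":
        r=np.hypot(*d.T)[:,None]; v=np.c_[d*np.where(r>1e-9,np.sin(r)/np.maximum(r,1e-9),1),np.cos(r)]
    else: v=np.c_[d,np.ones(len(d))]
    C=-R.T@c["tvec"]; w=v@R
    return C+w*((z-C[2])/w[:,2])[:,None]
E
python3 - <<'E'
from h import *
T=["cap","bush_red","bush_white","cell_blue","cell_black","anvil","tile_red","tile_white","tile_blue","tile_black"]
for n in("scene","side"):
    for t in T:
        print(n,t,[(np.round(d["extent"]).astype(int).tolist(),round(d["p"],2)) for d in manip.find_in(t,n) if d["p"]>.2])
E
```

```text
scene cap [([295, 258, 308, 272], 0.54)]
scene bush_red [([290, 264, 310, 281], 0.52)]
scene bush_white [([332, 226, 351, 244], 0.59)]
scene cell_blue [([174, 193, 192, 220], 0.81), ([282, 267, 312, 291], 0.8)]
scene cell_black [([324, 235, 355, 252], 0.86), ([378, 252, 410, 277], 0.71), ([219, 124, 247, 146], 0.61)]
scene anvil [([199, 166, 235, 201], 0.98)]
scene tile_red [([280, 182, 322, 212], 0.97), ([335, 222, 351, 245], 0.75)]
scene tile_white [([215, 126, 246, 146], 0.83)]
scene tile_blue [([243, 156, 280, 185], 0.7)]
scene tile_black [([164, 138, 204, 161], 0.77), ([284, 265, 311, 292], 0.24)]
side cap [([157, 236, 176, 254], 0.71)]
side bush_red [([157, 243, 180, 268], 0.7)]
side bush_white [([224, 264, 249, 295], 0.64)]
side cell_blue [([216, 168, 239, 183], 0.77), ([152, 255, 186, 281], 0.57), ([254, 173, 297, 196], 0.23)]
side cell_black [([221, 282, 255, 310], 0.88), ([205, 332, 244, 375], 0.58)]
side anvil [([251, 173, 296, 199], 0.8)]
side tile_red [([268, 229, 321, 266], 0.83)]
side tile_white [([334, 166, 381, 188], 0.62)]
side tile_blue [([302, 195, 350, 223], 0.9)]
side tile_black [([286, 147, 329, 168], 0.66)]
```

View pics/scene0.png

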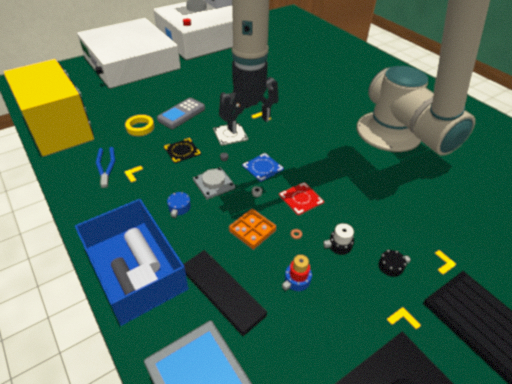

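View pics/side0.png

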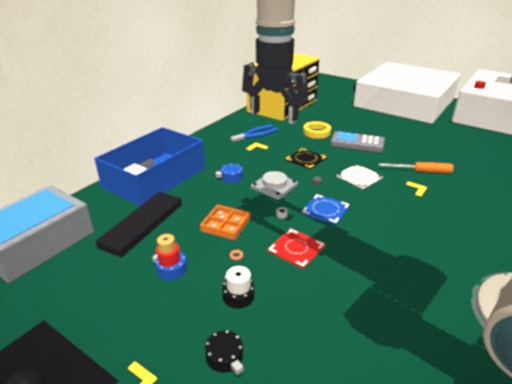

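The scene view shows the cap, red bush and blue cell stacked at (299,270), and the white bush on a black cell at (342,238). A bare black cell sits at (393,262) and a bare blue one at (179,203). Next I'll work out positions to decide which are the look-alikes.

Run:
```python
from h import *
for n,L in {"scene":[("stackcap top",301,261,.082),("bushw top",343,231,.058),("stack blue",299,280,.014),("blackbare",393,261,.02),("bluebare",178,203,.02),("anvil",213,180,.03),("tred",301,197.5,.006),("twhite",230,133,.006),("tblue",262,166.5,.006),("tblack",182,149.5,.006)],
 "side":[("captop",166,239,.082),("bushw top",238,273,.058),("blackbare",223,350,.02),("bluebare",231,174,.02),("anvil",274,181,.03),("tred",297,247,.006),("twhite",359,176.5,.006),("tblue",326,208.5,.006),("tblack",306,157.5,.006)]}.items():
    for t,u,v,z in L: print(n,t,np.round(back(n,(u,v),z)[0],3))
s=manip.get_image("scene")[:,:,::-1]; d=manip.get_image("side")[:,:,::-1]
c=lambda i,x,y,w,h:cv2.resize(i[y:y+h,x:x+w],(400,400),interpolation=3)
cv2.imwrite("pics/c1.png",np.hstack([c(s,270,190,150,120),c(d,140,220,150,160)]))
```

```text
scene stackcap top [0.629 0.291 0.082]
scene bushw top [0.475 0.266 0.058]
scene stack blue [0.63  0.296 0.014]
scene blackbare [0.411 0.381 0.02 ]
scene bluebare [ 0.755 -0.069  0.02 ]
scene anvil [ 0.636 -0.087  0.03 ]
scene tred [0.453 0.086 0.006]
scene twhite [ 0.464 -0.277  0.006]
scene tblue [ 0.47  -0.081  0.006]
scene tblack [ 0.637 -0.285  0.006]
side captop [0.627 0.29  0.082]
side bushw top [0.474 0.265 0.058]
side blackbare [0.413 0.386 0.02 ]
side bluebare [ 0.744 -0.059  0.02 ]
side anvil [ 0.619 -0.081  0.03 ]
side tred [0.451 0.087 0.006]
side twhite [ 0.461 -0.268  0.006]
side tblue [ 0.466 -0.078  0.006]
side tblack [ 0.636 -0.283  0.006]
```

View pics/c1.png

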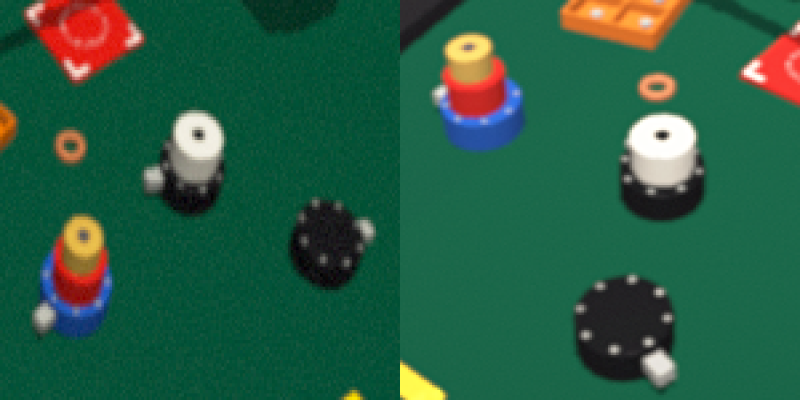

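Candidates for the black cell: (342,243) at y=+0.266 and bare (393,262) at y=+0.383. The rightmost is the one under the white bush. For the blue cell: (299,280) at y=+0.29 and bare (179,203) at y=-0.06. The leftmost is the one under the red bush. The crop confirms both are in the stacks. I'll move the wrist camera over the stacks.

>>> send_rows:
  plan:
    - {"linear": [0, -0.035, -0.005], "delta_rot": [0, 0, 0], "fingers": 0.0854}
    - {"linear": [0, -0.035, -0.005], "delta_rot": [0, 0, 0], "fingers": 0.0854}
    - {"linear": [0, -0.035, -0.005], "delta_rot": [0, 0, 0], "fingers": 0.0854}
    - {"linear": [0, -0.035, 0], "delta_rot": [0, 0, 0], "fingers": 0.0854}
    - {"linear": [0, -0.035, 0], "delta_rot": [0, 0, 0], "fingers": 0.0854}
    - {"linear": [0, -0.035, 0], "delta_rot": [0, 0, 0], "fingers": 0.0854}
    - {"linear": [0, -0.02, 0], "delta_rot": [0, 0, 0], "fingers": 0.0854}
    - {"linear": [0, 0, 0], "delta_rot": [0, 0, 0], "fingers": 0.0854}

```text
clock: 1.92
position: [0.5771, 0.2372, 0.2711]
ee_rot: [0.0, 1.0, -0.004, 0.001]
contact_force: [0.1, -0.1, -0.3]
width: 0.0858
```

```bash
cat >> h.py <<'E'
def look(tag,things,zs):
    """find things in the wrist picture; back-project mask centroid/extent at height zs"""
    s=manip.get_state(); c=manip.camera_info("wrist"); im=manip.get_image("wrist")[:,:,::-1].copy()
    cv2.imwrite(f"pics/{tag}.png",im)
    print("tcp",np.round(s["position"],4),np.round(s["ee_rot"],4),"w",round(s["width"],4))
    for t,z in zip(things,zs):
        for d in manip.masks_of(t,"wrist"):
            if d["p"]<.3: continue
            m=d["pixels"].astype(np.uint8); cnt=max(cv2.findContours(m,0,1)[0],key=cv2.contourArea)[:,0]
            w=back("wrist",cnt,z,c)[:,:2]; r=cv2.minAreaRect(w.astype(np.float32)*1000)
            ys,xs=np.nonzero(m); ce=back("wrist",np.c_[xs,ys],z,c).mean(0)
            print(t,round(d["p"],2),np.round(d["extent"]).astype(int),"centroid",np.round(ce[:2],4),"rect c",np.round(r[0],1),"size",np.round(r[1],1),round(r[2],1))
    return im,c
E
python3 - <<'E'
from h import *
look("w1",["cap","bush_red","bush_white","cell_blue","cell_black","tile_red"],[.07,.058,.058,.028,.028,.006])
E
```

```text
tcp [0.5771 0.2372 0.2711] [ 1.0e-04  1.0e+00 -3.8e-03  1.0e-03] w 0.0858
cap 0.82 [290 108 325 139] centroid [0.6286 0.2916] rect c [629.  291.5] size [33.  31.7] 0.7
bush_red 0.93 [283 102 320 142] centroid [0.617  0.2952] rect c [621.5 293.4] size [43.6 39.1] 73.6
bush_red 0.56 [264 320 318 343] centroid [ 0.6242 -0.0142] rect c [623.  -18.1] size [48.3 80.7] 85.2
bush_white 0.59 [151 123 191 162] centroid [0.4754 0.2707] rect c [474.8 271.1] size [47.7 42.9] 41.7
cell_blue 0.66 [273  96 333 146] centroid [0.6197 0.2915] rect c [619.9 289.9] size [56.9 50.8] 82.7
cell_black 0.8 [103  32 159  78] centroid [0.4175 0.3831] rect c [417.4 384.3] size [63.  68.8] 31.5
cell_black 0.75 [161 114 210 162] centroid [0.4905 0.2753] rect c [484.1 271.5] size [47.8 68.1] 34.0
tile_red 0.94 [149 228 210 283] centroid [0.4622 0.0976] rect c [453.5  89.1] size [93.6 92.6] 86.4
```

View pics/w1.png

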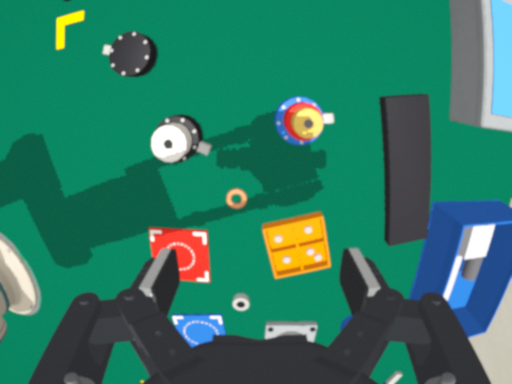

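The wrist view shows the cap's dot at (308,124), the white bush's bore at (168,144), the blue stub at (328,118) and the black stub at (204,149). I'll measure these.

```bash
cat >> h.py <<'E'
def dot(im,u,v,r=6,dark=True):
    p=im[v-r:v+r+1,u-r:u+r+1].max(2).astype(float); w=np.clip(np.percentile(p,60)-p-25,0,None)
    y,x=np.mgrid[-r:r+1,-r:r+1]; return np.array([u+(w*x).sum()/w.sum(),v+(w*y).sum()/w.sum()])
E
python3 - <<'E'
from h import *
im=cv2.imread("pics/w1.png")
d1=dot(im,308,124);d2=dot(im,168,144)
print(d1,d2)
C=back("wrist",d1,.082)[0];W=back("wrist",d2,.058)[0];print(C,W)
for n,uv,c in(("blue",(328,118.5),C),("black",(204,149),W)):
    s=back("wrist",uv,.020)[0]; print(n,s,np.hypot(*(s-c)[:2]),np.degrees(np.arctan2(*(s-c)[1::-1])))
for t,u,v,z in (("red",179.5,255,.006),):print(t,back("wrist",(u,v),z))
for n,z,a,b in(("scene",0,(301,261),(343,231)),):pass
i=np.vstack([np.hstack([cv2.resize(im[95:150,275:340],(390,330),interpolation=3),cv2.resize(im[110:165,150:215],(390,330),interpolation=3)])])
cv2.imwrite("pics/c2.png",i)
E
```

```text
[307.89418736 123.24040632] [167.80200816 143.77565108]
[0.6286907  0.28523139 0.082     ] [0.47180197 0.26288537 0.058     ]
blue [0.66459316 0.28534185 0.02      ] 0.035902633216998055 0.17628066256893643
black [0.50738864 0.24795768 0.02      ] 0.03859076270424118 -22.75679453397212
red [[0.45294634 0.08358344 0.006     ]]
```

View pics/c2.png

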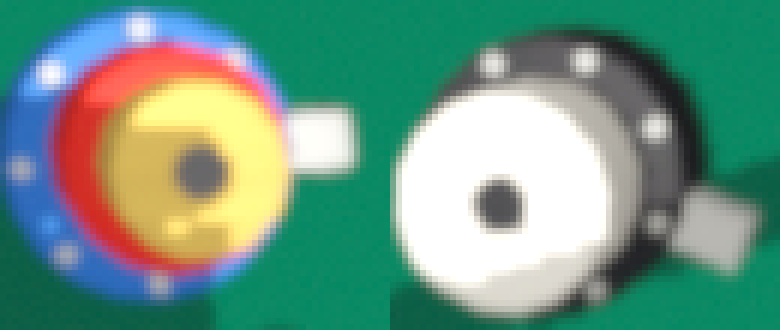

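>>> send_rows:
  plan:
    - {"linear": [0.013, -0.0125, 0.03], "delta_rot": [0, 0, 0], "fingers": 0.0854}
    - {"linear": [0.013, -0.0125, 0.03], "delta_rot": [0, 0, 0], "fingers": 0.0854}
    - {"linear": [0.013, -0.0125, 0.03], "delta_rot": [0, 0, 0], "fingers": 0.0854}
    - {"linear": [0.01, -0.01, 0.03], "delta_rot": [0, 0, 0], "fingers": 0.0854}
    - {"linear": [0, 0, 0], "delta_rot": [0, 0, 0], "fingers": 0.0854}
    - {"linear": [0, 0, 0], "delta_rot": [0, 0, 0], "fingers": 0.0854}

```text
clock: 2.77
position: [0.6336, 0.2715, 0.1527]
ee_rot: [0.001, 1.0, -0.012, 0.006]
contact_force: [0.2, 0.1, 0.5]
width: 0.0854
```

Run:
```python
from h import *
im,c=look("w2",["cap","bush_red","cell_blue"],[.07,.058,.028])
s=manip.get_image("side")[:,:,::-1]
cv2.imwrite("pics/c3.png",np.hstack([im,cv2.resize(s[170:320,90:250],(410,384),interpolation=3)])[:, 120:])
```

```text
tcp [0.6336 0.2715 0.1527] [ 0.0012  0.9999 -0.0124  0.0058] w 0.0854
cap 0.7 [225 166 274 214] centroid [0.628  0.2908] rect c [628.  290.9] size [37.4 32.9] 88.3
bush_red 0.59 [222 150 280 193] centroid [0.6271 0.3046] rect c [627.7 300. ] size [34.5 42.9] 88.3
cell_blue 0.7 [ 58 178 112 234] centroid [0.4596 0.2625] rect c [458.4 262.2] size [70.2 48.5] 31.5
cell_blue 0.69 [216 134 299 195] centroid [0.6328 0.3035] rect c [634. 297.] size [50.5 72.1] 86.1
```

View pics/c3.png

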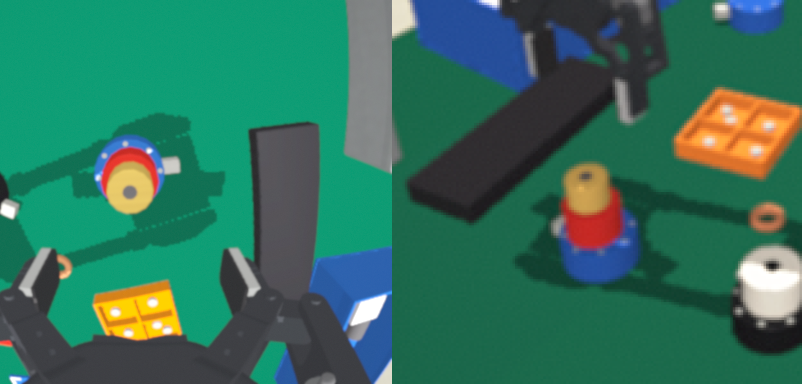

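```bash
cat >> h.py <<'E'
from scipy.spatial.transform import Rotation as Ro
def plan(x,y,z,yaw=0.0):
    """tool-frame shift and rotation (deg) to TCP (x,y,z) pointing down, tool x at yaw deg"""
    s=manip.get_state(); q=s["ee_rot"]; R=Ro.from_quat([q[1],q[2],q[3],q[0]])
    T=Ro.from_euler("z",yaw,degrees=True)*Ro.from_euler("x",180,degrees=True)
    print("t",round(float(s["clock"]),1),"at",np.round(s["position"],4),"w",round(s["width"],4),"lin",np.round(R.inv().apply(np.array([x,y,z])-s["position"]),4),"rot",np.round((R.inv()*T).as_rotvec(degrees=True),2))
E
python3 - <<'E'
from h import *
im=cv2.imread("pics/w2.png"); d=dot(im,250,192,8)
print(d,back("wrist",d,.082))
for n,u,v in(("scene",301,260),("side",166,239)):
    i=manip.get_image(n)[:,:,::-1]; d=dot(i,u,v,3);print(n,d,back(n,d,.082))
plan(.629,.288,.09)
E
```

```text
[249.38765118 191.90436028] [[0.62851622 0.29165471 0.082     ]]
scene [300.80788451 260.1710161 ] [[0.62761259 0.28878845 0.082     ]]
side [165.16300439 238.36076708] [[0.62942466 0.29000876 0.082     ]]
t 3.1 at [0.6339 0.2724 0.1554] w 0.0858 lin [-0.0063 -0.0155  0.0653] rot [ 0.03 -0.92 -1.38]
```

>>> send_rows:
  plan:
    - {"linear": [-0.006, -0.0175, 0.01], "delta_rot": [0, -0.9, -1.4], "fingers": 0.0854}
    - {"linear": [0, 0, 0.02], "delta_rot": [0, 0, 0], "fingers": 0.0854}
    - {"linear": [0, 0, 0.015], "delta_rot": [0, 0, 0], "fingers": 0.0854}
    - {"linear": [0, 0, 0], "delta_rot": [0, 0, 0], "fingers": 0.0854}
    - {"linear": [0, 0, 0], "delta_rot": [0, 0, 0], "fingers": 0.0854}

```text
clock: 3.53
position: [0.6291, 0.2941, 0.1144]
ee_rot: [-0.002, 1.0, 0.002, 0.004]
contact_force: [0.4, -0.6, 0.8]
width: 0.0854
```

Run:
```python
from h import *
plan(.6285,.290,.087)
```

```text
t 3.5 at [0.6291 0.2941 0.1144] w 0.0854 lin [-0.0008  0.0042  0.0274] rot [-0.26 -0.43  0.22]
```

>>> send_rows:
  plan:
    - {"linear": [-0.001, 0.004, 0.014], "delta_rot": [-0.3, -0.4, 0.2], "fingers": 0.0854}
    - {"linear": [0, 0, 0.013], "delta_rot": [0, 0, 0], "fingers": 0.0854}
    - {"linear": [0, 0, 0], "delta_rot": [0, 0, 0], "fingers": 0.0854}
    - {"linear": [0, 0, 0], "delta_rot": [0, 0, 0], "fingers": 0.0854}

```text
clock: 3.87
position: [0.6289, 0.2912, 0.0883]
ee_rot: [-0.0, 1.0, 0.001, 0.002]
contact_force: [0.4, 0.5, 0.5]
width: 0.0854
```

Run:
```python
from h import *
plan(.6285,.290,.087)
s=manip.get_image("side")[:,:,::-1]; a=manip.get_image("scene")[:,:,::-1]
cv2.imwrite("pics/c4.png",np.hstack([cv2.resize(s[170:300,90:240],(400,400),interpolation=3),cv2.resize(a[200:300,240:360],(400,400),interpolation=3)]))
plan(.6285,.290,.087)
```

```text
t 3.9 at [0.6289 0.2912 0.0883] w 0.0854 lin [-0.0004  0.0012  0.0013] rot [-0.01 -0.2   0.09]
t 4.0 at [0.629  0.2912 0.0885] w 0.0856 lin [-0.0005  0.0012  0.0015] rot [-0.01 -0.21  0.08]
```

View pics/c4.png

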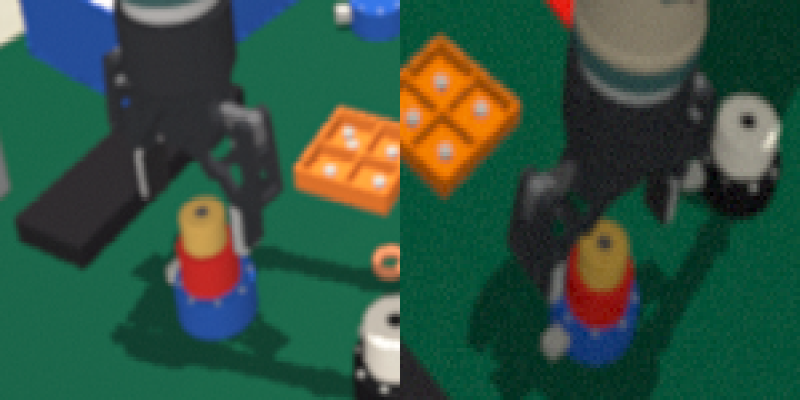

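The fingers straddle the cap, with the tips around its middle. Closing.

>>> send_rows:
  force: 40
  plan:
    - {"linear": [0, 0.001, 0], "delta_rot": [0, 0, 0], "fingers": 0.025}
    - {"linear": [0, 0, 0], "delta_rot": [0, 0, 0], "fingers": 0.025}
    - {"linear": [0, 0, 0], "delta_rot": [0, 0, 0], "fingers": 0.025}
    - {"linear": [0, 0, 0], "delta_rot": [0, 0, 0], "fingers": 0.025}
    - {"linear": [0, 0, 0], "delta_rot": [0, 0, 0], "fingers": 0.025}
    - {"linear": [0, 0, 0], "delta_rot": [0, 0, 0], "fingers": 0.025}
    - {"linear": [0, 0, 0], "delta_rot": [0, 0, 0], "fingers": 0.025}
    - {"linear": [0, 0, 0], "delta_rot": [0, 0, 0], "fingers": 0.025}

```text
clock: 4.63
position: [0.6298, 0.2902, 0.0913]
ee_rot: [-0.001, 1.0, 0.001, 0.003]
contact_force: [-0.1, -0.5, 1.1]
width: 0.0304
```

>>> send_rows:
  plan:
    - {"linear": [0, 0, -0.01], "delta_rot": [0, 0, 0], "fingers": 0.025}
    - {"linear": [0, 0, -0.02], "delta_rot": [0, 0, 0], "fingers": 0.025}
    - {"linear": [0, 0, -0.03], "delta_rot": [0, 0, 0], "fingers": 0.025}
    - {"linear": [0, 0, -0.03], "delta_rot": [0, 0, 0], "fingers": 0.025}
    - {"linear": [0, 0, -0.01], "delta_rot": [0, 0, 0], "fingers": 0.025}
    - {"linear": [0, 0, 0], "delta_rot": [0, 0, 0], "fingers": 0.025}

```text
clock: 5.13
position: [0.6275, 0.2893, 0.1932]
ee_rot: [0.001, 1.0, 0.001, -0.0]
contact_force: [0.8, -0.1, -2.1]
width: 0.0306
```

Run:
```python
from h import *
im,c=look("w3",["cap","anvil","bush_red","cell_blue"],[.17,.03,.058,.028])
plan(.63,-.084,.2)
```

```text
tcp [0.6275 0.2893 0.1932] [ 7.e-04  1.e+00  5.e-04 -3.e-04] w 0.0306
cap 0.65 [225 221 290 292] centroid [0.627  0.2885] rect c [626.2 287.5] size [34.4 46.1] 11.6
bush_red 0.62 [238 159 286 211] centroid [0.6278 0.2946] rect c [628.3 294.2] size [48.8 43. ] 73.9
cell_blue 0.88 [230 144 303 201] centroid [0.6297 0.3042] rect c [630.9 299.6] size [72.  50.3] 10.5
t 5.4 at [0.6252 0.2885 0.1881] w 0.0305 lin [ 0.0043  0.3726 -0.0104] rot [0.25 0.52 0.06]
```

View pics/w3.png

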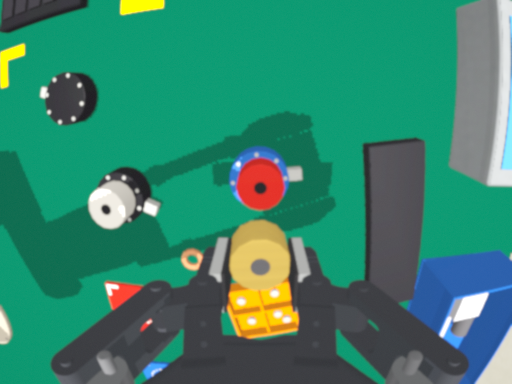

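The cap is held, dot at (260,266), and the red bush is undisturbed with its bore at (260,187). I'll carry on past the anvil so I can view it.

>>> send_rows:
  plan:
    - {"linear": [0, 0.02, -0.01], "delta_rot": [0, 0.3, 0], "fingers": 0.025}
    - {"linear": [0, 0.035, -0.01], "delta_rot": [0, 0, 0], "fingers": 0.025}
    - {"linear": [0, 0.04, 0], "delta_rot": [0, 0, 0], "fingers": 0.025}
    - {"linear": [0, 0.04, 0], "delta_rot": [0, 0, 0], "fingers": 0.025}
    - {"linear": [0, 0.04, 0], "delta_rot": [0, 0, 0], "fingers": 0.025}
    - {"linear": [0, 0.04, 0], "delta_rot": [0, 0, 0], "fingers": 0.025}
    - {"linear": [0, 0.04, 0], "delta_rot": [0, 0, 0], "fingers": 0.025}
    - {"linear": [0, 0.04, 0], "delta_rot": [0, 0, 0], "fingers": 0.025}
    - {"linear": [0, 0.04, 0], "delta_rot": [0, 0, 0], "fingers": 0.025}
    - {"linear": [0, 0.04, 0], "delta_rot": [0, 0, 0], "fingers": 0.025}
    - {"linear": [0, 0.03, 0], "delta_rot": [0, 0, 0], "fingers": 0.025}
    - {"linear": [0, 0.015, 0], "delta_rot": [0, 0, 0], "fingers": 0.025}

```text
clock: 6.38
position: [0.6182, -0.1431, 0.186]
ee_rot: [0.001, 1.0, 0.006, -0.02]
contact_force: [0.5, 0.4, -1.5]
width: 0.0301
```

Run:
```python
from h import *
im,c=look("w4",["anvil","tile_red","tile_blue","tile_white","tile_black"],[.006,.006,.006,.006,.006])
plan(.63,-.084,.2)
```

```text
tcp [ 0.6182 -0.1431  0.186 ] [ 5.000e-04  9.998e-01  6.100e-03 -1.970e-02] w 0.0301
anvil 0.93 [229  88 330 182] centroid [ 0.6287 -0.0965] rect c [629.1 -97.3] size [92.5 93.7] 87.1
tile_red 0.77 [ 86   1 154  17] centroid [0.448  0.0499] rect c [451.5  46.5] size [21.2 93.4] 78.5
tile_blue 0.8 [ 91  74 172 156] centroid [ 0.4712 -0.0781] rect c [468.6 -78.6] size [92.4 89.8] 4.3
tile_white 0.58 [112 235 185 293] centroid [ 0.4631 -0.2614] rect c [ 464. -273.] size [93.7 91.5] 75.6
tile_black 0.59 [241 257 323 315] centroid [ 0.6245 -0.3043] rect c [ 621.2 -308.1] size [66.9 61.3] 15.2
t 6.7 at [ 0.6188 -0.1375  0.1871] w 0.0301 lin [ 0.0115 -0.0533 -0.0132] rot [-0.08  2.18  0.93]
```

View pics/w4.png

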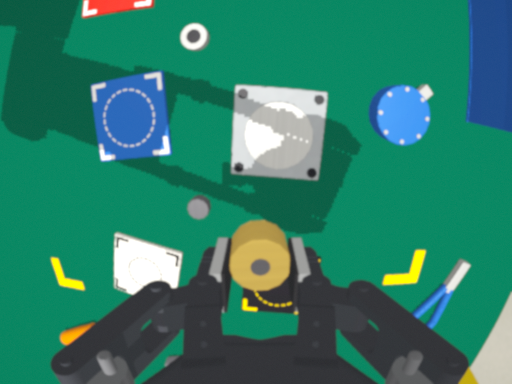

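>>> send_rows:
  plan:
    - {"linear": [0.011, 0, -0.01], "delta_rot": [0, 2.2, 0.9], "fingers": 0.025}
    - {"linear": [0, 0, 0], "delta_rot": [0, 0, 0], "fingers": 0.025}
    - {"linear": [0, 0, 0], "delta_rot": [0, 0, 0], "fingers": 0.025}

```text
clock: 6.93
position: [0.6314, -0.1331, 0.1972]
ee_rot: [-0.001, 1.0, 0.002, 0.002]
contact_force: [0.2, -0.5, -2.5]
width: 0.0298
```

Run:
```python
from h import *
manip.get_image("scene")
for k in range(2):
    im,c=look("w5",["anvil"],[.012])
    if k: break
h=cv2.cvtColor(im,cv2.COLOR_BGR2GRAY)
cc=cv2.HoughCircles(h[80:200,200:350],cv2.HOUGH_GRADIENT,1,50,param1=80,param2=12,minRadius=22,maxRadius=42);print(cc)
if cc is not None:
    u,v,r=cc[0,0]; print(back("wrist",(u+200,v+80),.03,c),back("wrist",(u+200+r,v+80),.03,c))
d=dot(im,260,266,9);print("capdot",d)
plan(.63,-.084,.2)
for n,z in(("scene",.006),("side",.006)):
  for t in("anvil","tile_red","tile_blue","tile_white","tile_black"):
    for d in manip.masks_of(t,n)[:1]:
        m=d["pixels"].astype(np.uint8);cnt=max(cv2.findContours(m,0,1)[0],key=cv2.contourArea)[:,0]
        zz=.012 if t=="anvil" else .006
        r=cv2.minAreaRect((back(n,cnt,zz)[:,:2]*1000).astype(np.float32));print(n,t,round(d["p"],2),np.round(r[0],1),np.round(r[1],1))
```

```text
tcp [ 0.6319 -0.1331  0.1978] [-0.0014  1.      0.0019  0.0025] w 0.0303
anvil 0.66 [211  97 307 186] centroid [ 0.6285 -0.0956] rect c [628.7 -96.7] size [90.2 90.4] 87.1
tcp [ 0.6315 -0.1337  0.1973] [-0.0012  1.      0.0016  0.0018] w 0.0306
anvil 0.88 [211  97 304 186] centroid [ 0.6286 -0.0955] rect c [628.3 -96.3] size [90.8 91.1] 86.9
[[[55.5 63.5 31.4]]]
[[ 0.62788011 -0.09652888  0.03      ]] [[ 0.65839832 -0.09632262  0.03      ]]
capdot [259.84515485 266.76023976]
t 7.2 at [ 0.6312 -0.1341  0.197 ] w 0.0299 lin [-0.0011 -0.0501 -0.0029] rot [-0.15 -0.16  0.16]
scene anvil 0.94 [629.7 -98.2] [104.4  91.8]
scene tile_red 0.93 [454.3  85.6] [89.8 87.2]
scene tile_blue 0.96 [468.2 -80.4] [98.5 94.3]
scene tile_white 0.92 [ 462.7 -280.5] [101.1  92.4]
scene tile_black 0.61 [ 636.2 -285. ] [96.8 94.2]
side anvil 0.79 [625.9 -94.9] [114.7 103.5]
side tile_blue 0.69 [ 462.6 -271.3] [101.4  94.3]
```

Run:
```python
from h import *
print(back("wrist",(259.85,266.76),.188))
plan(.628,-.0965,.10)
```

```text
[[ 0.63118313 -0.13296461  0.188     ]]
t 7.7 at [ 0.6313 -0.1345  0.1968] w 0.0302 lin [-0.0035 -0.0378  0.0969] rot [-0.15 -0.16  0.12]
```

>>> send_rows:
  plan:
    - {"linear": [-0.0035, -0.019, 0.01], "delta_rot": [0, 0, 0], "fingers": 0.025}
    - {"linear": [0, -0.018, 0.02], "delta_rot": [0, 0, 0], "fingers": 0.025}
    - {"linear": [0, 0, 0.03], "delta_rot": [0, 0, 0], "fingers": 0.025}
    - {"linear": [0, 0, 0.02], "delta_rot": [0, 0, 0], "fingers": 0.025}
    - {"linear": [0, 0, 0.005], "delta_rot": [0, 0, 0], "fingers": 0.025}
    - {"linear": [0, 0, 0], "delta_rot": [0, 0, 0], "fingers": 0.025}
    - {"linear": [0, 0, 0], "delta_rot": [0, 0, 0], "fingers": 0.025}

```text
clock: 8.27
position: [0.6304, -0.0974, 0.1119]
ee_rot: [-0.0, 1.0, 0.0, 0.005]
contact_force: [0.3, -0.5, -1.6]
width: 0.03
```

Run:
```python
from h import *
plan(.628,-.0970,.066)
```

```text
t 8.3 at [ 0.6304 -0.0974  0.1119] w 0.03 lin [-0.0029 -0.0004  0.0459] rot [-0.02 -0.55  0.03]
```

>>> send_rows:
  plan:
    - {"linear": [-0.0025, 0, 0.012], "delta_rot": [0, -0.5, 0], "fingers": 0.025}
    - {"linear": [0, 0, 0.012], "delta_rot": [0, 0, 0], "fingers": 0.025}
    - {"linear": [0, 0, 0.008], "delta_rot": [0, 0, 0], "fingers": 0.025}
    - {"linear": [0, 0, 0.004], "delta_rot": [0, 0, 0], "fingers": 0.025}
    - {"linear": [0, 0, 0.002], "delta_rot": [0, 0, 0], "fingers": 0.025}
    - {"linear": [0, 0, 0], "delta_rot": [0, 0, 0], "fingers": 0.025}

```text
clock: 8.77
position: [0.6318, -0.0998, 0.0764]
ee_rot: [0.001, 1.0, -0.0, 0.005]
contact_force: [-0.1, 1.0, -1.2]
width: 0.0303
```

Run:
```python
from h import *
plan(.628,-.0970,.064)
```

```text
t 8.8 at [ 0.6318 -0.0998  0.0764] w 0.0303 lin [-0.0039 -0.0028  0.0124] rot [ 0.16 -0.55 -0.05]
```

>>> send_rows:
  plan:
    - {"linear": [-0.003, -0.0025, 0.003], "delta_rot": [0, -0.5, 0], "fingers": 0.025}
    - {"linear": [0, 0, 0.003], "delta_rot": [0, 0, 0], "fingers": 0.025}
    - {"linear": [0, 0, 0.003], "delta_rot": [0, 0, 0], "fingers": 0.025}
    - {"linear": [0, 0, 0.002], "delta_rot": [0, 0, 0], "fingers": 0.025}

```text
clock: 9.1
position: [0.6298, -0.0975, 0.0664]
ee_rot: [0.002, 1.0, -0.001, 0.002]
contact_force: [0.9, -0.2, -1.4]
width: 0.0301
```

Run:
```python
from h import *
for k in range(3):
    plan(.628,-.0970,.064); print(np.round(manip.get_state()["contact_force"],1)); manip.get_image("side")
plan(.628,-.0970,.064)
```

```text
t 9.1 at [ 0.6298 -0.0975  0.0664] w 0.0301 lin [-0.0018 -0.0005  0.0024] rot [ 0.22 -0.19 -0.06]
[ 0.9 -0.2 -1.4]
t 9.2 at [ 0.6296 -0.0975  0.066 ] w 0.0303 lin [-0.0016 -0.0005  0.002 ] rot [ 0.21 -0.17 -0.07]
[ 0.4  0.8 -1.7]
t 9.2 at [ 0.6296 -0.0975  0.0662] w 0.0298 lin [-0.0016 -0.0005  0.0022] rot [ 0.21 -0.17 -0.07]
[ 0.2  0.5 -1.6]
t 9.2 at [ 0.6298 -0.0976  0.0664] w 0.0302 lin [-0.0018 -0.0006  0.0024] rot [ 0.21 -0.18 -0.07]
```

>>> send_rows:
  plan:
    - {"linear": [-0.0015, 0, 0.002], "delta_rot": [0, 0, 0], "fingers": 0.025}
    - {"linear": [0, 0, 0.002], "delta_rot": [0, 0, 0], "fingers": 0.025}
    - {"linear": [0, 0, 0.001], "delta_rot": [0, 0, 0], "fingers": 0.025}

```text
clock: 9.5
position: [0.6285, -0.0978, 0.0631]
ee_rot: [0.002, 1.0, -0.001, 0.002]
contact_force: [-2.4, 0.6, 8.1]
width: 0.03
```

It's touching, with 8 N upward. Releasing.

>>> send_rows:
  plan:
    - {"linear": [0, 0, 0], "delta_rot": [0, 0, 0], "fingers": 0.06}
    - {"linear": [0, 0, 0], "delta_rot": [0, 0, 0], "fingers": 0.06}
    - {"linear": [0, 0, 0], "delta_rot": [0, 0, 0], "fingers": 0.06}
    - {"linear": [0, 0, 0], "delta_rot": [0, 0, 0], "fingers": 0.06}
    - {"linear": [0, 0, -0.02], "delta_rot": [0, 0, 0], "fingers": 0.07}
    - {"linear": [0, 0, -0.03], "delta_rot": [0, 0, 0], "fingers": 0.0854}
    - {"linear": [0, 0, -0.04], "delta_rot": [0, 0, 0], "fingers": 0.0854}
    - {"linear": [0, 0, -0.03], "delta_rot": [0, 0, 0], "fingers": 0.0854}
    - {"linear": [0, 0, 0], "delta_rot": [0, 0, 0], "fingers": 0.0854}
    - {"linear": [0, 0, 0], "delta_rot": [0, 0, 0], "fingers": 0.0854}

```text
clock: 10.33
position: [0.6277, -0.0974, 0.1868]
ee_rot: [0.002, 1.0, -0.001, 0.001]
contact_force: [-0.4, 0.3, -0.6]
width: 0.0851
```

Run:
```python
from h import *
im,c=look("w6",["cap","anvil"],[.054,.012])
s=manip.get_image("side")[:,:,::-1]; a=manip.get_image("scene")[:,:,::-1]
for n,i in(("scene",a),("side",s)):
    for d in manip.find_in("cap",n)[:2]: print(n,d)
print("nominal cap dot at anvil",[ (n,project(n,[.628,-.0965,.054])) for n in("scene","side","wrist")])
cv2.imwrite("pics/c5.png",np.hstack([cv2.resize(s[130:230,220:340],(400,384),interpolation=3),cv2.resize(im[60:330,100:400],(400,384))]))
plan(.629,.25,.16)
```

```text
tcp [ 0.6277 -0.0974  0.1868] [ 1.9e-03  1.0e+00 -7.0e-04  1.3e-03] w 0.0851
cap 0.62 [232 282 307 335] centroid [ 0.6354 -0.2345] rect c [ 635.5 -237.3] size [78.7 76.4] 86.9
cap 0.56 [239 169 275 207] centroid [ 0.6277 -0.0933] rect c [627.4 -93.6] size [35.5 30.3] 89.9
anvil 0.97 [215 132 310 218] centroid [ 0.6289 -0.0914] rect c [629.  -95.5] size [91.  89.8] 87.4
scene {'extent': [209.0, 168.3, 217.4, 179.2], 'p': 0.49}
scene {'extent': [284.7, 268.4, 311.4, 292.2], 'p': 0.36}
side {'extent': [336.7, 164.1, 381.9, 189.2], 'p': 0.27}
nominal cap dot at anvil [('scene', array([[213.42431483, 170.74854744]])), ('side', array([[274.77545848, 169.52830866]])), ('wrist', array([[261.84278746, 191.0097904 ]]))]
t 10.7 at [ 0.6265 -0.0971  0.184 ] w 0.0852 lin [ 0.002  -0.3471  0.0232] rot [ 0.13  0.15 -0.08]
```

View pics/c5.png

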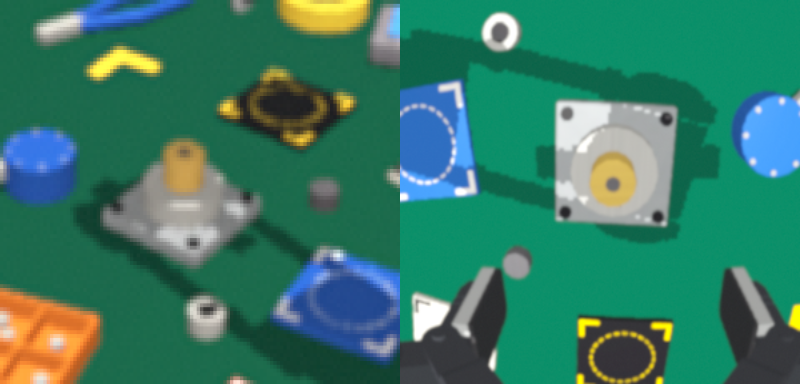

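The cap stands upright on the anvil, about 2 mm off centre at most. Now the red bush.

>>> send_rows:
  plan:
    - {"linear": [0, -0.02, 0], "delta_rot": [0, 0, 0], "fingers": 0.0854}
    - {"linear": [0, -0.035, 0], "delta_rot": [0, 0, 0], "fingers": 0.0854}
    - {"linear": [0, -0.04, 0], "delta_rot": [0, 0, 0], "fingers": 0.0854}
    - {"linear": [0, -0.04, 0], "delta_rot": [0, 0, 0], "fingers": 0.0854}
    - {"linear": [0, -0.04, 0], "delta_rot": [0, 0, 0], "fingers": 0.0854}
    - {"linear": [0, -0.04, 0], "delta_rot": [0, 0, 0], "fingers": 0.0854}
    - {"linear": [0, -0.04, 0], "delta_rot": [0, 0, 0], "fingers": 0.0854}
    - {"linear": [0, -0.04, 0], "delta_rot": [0, 0, 0], "fingers": 0.0854}
    - {"linear": [0, -0.035, 0], "delta_rot": [0, 0, 0], "fingers": 0.0854}
    - {"linear": [0, -0.02, 0], "delta_rot": [0, 0, 0], "fingers": 0.0854}
    - {"linear": [0, 0, 0], "delta_rot": [0, 0, 0], "fingers": 0.0854}
    - {"linear": [0, 0, 0], "delta_rot": [0, 0, 0], "fingers": 0.0854}

```text
clock: 11.68
position: [0.6249, 0.2663, 0.1681]
ee_rot: [0.003, 1.0, -0.003, -0.011]
contact_force: [0.4, 1.1, 0.4]
width: 0.0855
```

```bash
cat >> h.py <<'E'
def autodot(im,c,P,r=14):
    """refine: darkest blob near the projection of P on its top plane"""
    u,v=np.round(project("wrist",P,c)[0]).astype(int)
    g=im.max(2)[v-r:v+r+1,u-r:u+r+1]; g=cv2.GaussianBlur(g,(5,5),0); y,x=np.unravel_index(g.argmin(),g.shape)
    d=dot(im,u-r+x,v-r+y,7); print("proj",(u,v),"dot",np.round(d,1),"world",np.round(back("wrist",d,P[2],c)[0],4))
E
python3 - <<'E'
from h import *
manip.get_image("side");manip.get_image("side")
im,c=look("w7",["bush_red"],[.058])
autodot(im,c,[.6285,.29,.058])
for n in("scene","side"):
    i=manip.get_image(n)[:,:,::-1]; u,v=np.round(project(n,[.6285,.29,.058])[0]).astype(int); d=dot(i,u,v,3); print(n,(u,v),back(n,d,.058))
plan(.6285,.290,.085)
E
```

```text
tcp [0.6251 0.2649 0.1683] [ 0.0027  0.9999 -0.0044 -0.0106] w 0.0853
bush_red 0.61 [239 136 292 193] centroid [0.6277 0.2936] rect c [627.4 293.1] size [43.5 47.2] 26.9
proj (np.int64(267), np.int64(169)) dot [265.6 167.3] world [0.6275 0.2916 0.058 ]
scene (np.int64(300), np.int64(267)) [[0.6271093  0.28836251 0.058     ]]
side (np.int64(167), np.int64(248)) [[0.62914664 0.28934825 0.058     ]]
t 12.0 at [0.6259 0.2636 0.1695] w 0.0851 lin [ 0.0039 -0.0268  0.0843] rot [ 0.27  1.1  -0.64]
```

>>> send_rows:
  plan:
    - {"linear": [0.003, -0.014, 0], "delta_rot": [0.3, 1.1, -0.6], "fingers": 0.0854}
    - {"linear": [0, -0.012, 0.01], "delta_rot": [0, 0, 0], "fingers": 0.0854}
    - {"linear": [0, 0, 0.03], "delta_rot": [0, 0, 0], "fingers": 0.0854}
    - {"linear": [0, 0, 0.03], "delta_rot": [0, 0, 0], "fingers": 0.0854}
    - {"linear": [0, 0, 0], "delta_rot": [0, 0, 0], "fingers": 0.0854}
    - {"linear": [0, 0, 0], "delta_rot": [0, 0, 0], "fingers": 0.0854}

```text
clock: 12.48
position: [0.6326, 0.2921, 0.0992]
ee_rot: [-0.003, 1.0, -0.002, 0.005]
contact_force: [0.3, -0.0, 0.9]
width: 0.0854
```

Run:
```python
from h import *
plan(.628,.290,.061)
```

```text
t 12.5 at [0.6326 0.2921 0.0992] w 0.0854 lin [-0.0049  0.0024  0.0382] rot [-0.31 -0.56 -0.28]
```

>>> send_rows:
  plan:
    - {"linear": [-0.0045, 0.0025, 0.012], "delta_rot": [-0.3, -0.6, -0.3], "fingers": 0.0854}
    - {"linear": [0, 0, 0.012], "delta_rot": [0, 0, 0], "fingers": 0.0854}
    - {"linear": [0, 0, 0.01], "delta_rot": [0, 0, 0], "fingers": 0.0854}
    - {"linear": [0, 0, 0.004], "delta_rot": [0, 0, 0], "fingers": 0.0854}
    - {"linear": [0, 0, 0], "delta_rot": [0, 0, 0], "fingers": 0.0854}
    - {"linear": [0, 0, 0], "delta_rot": [0, 0, 0], "fingers": 0.0854}

```text
clock: 12.98
position: [0.6294, 0.291, 0.0608]
ee_rot: [-0.001, 1.0, 0.001, 0.001]
contact_force: [0.3, 0.9, 0.0]
width: 0.0855
```

Run:
```python
from h import *
plan(.628,.290,.061)
```

```text
t 13.0 at [0.6294 0.291  0.0608] w 0.0855 lin [-0.0014  0.001  -0.0002] rot [-0.08 -0.16  0.06]
```

>>> send_rows:
  force: 40
  plan:
    - {"linear": [-0.001, 0.001, 0], "delta_rot": [0, 0, 0], "fingers": 0.037}
    - {"linear": [0, 0, 0], "delta_rot": [0, 0, 0], "fingers": 0.037}
    - {"linear": [0, 0, 0], "delta_rot": [0, 0, 0], "fingers": 0.037}
    - {"linear": [0, 0, 0], "delta_rot": [0, 0, 0], "fingers": 0.037}
    - {"linear": [0, 0, 0], "delta_rot": [0, 0, 0], "fingers": 0.037}
    - {"linear": [0, 0, 0], "delta_rot": [0, 0, 0], "fingers": 0.037}
    - {"linear": [0, 0, 0], "delta_rot": [0, 0, 0], "fingers": 0.037}

```text
clock: 13.57
position: [0.63, 0.2901, 0.0639]
ee_rot: [-0.002, 1.0, 0.0, 0.004]
contact_force: [-0.0, -0.3, -1.0]
width: 0.0425
```

>>> send_rows:
  plan:
    - {"linear": [0, 0, -0.01], "delta_rot": [0, 0, 0], "fingers": 0.037}
    - {"linear": [0, 0, -0.02], "delta_rot": [0, 0, 0], "fingers": 0.037}
    - {"linear": [0, 0, -0.03], "delta_rot": [0, 0, 0], "fingers": 0.037}
    - {"linear": [0, 0, -0.03], "delta_rot": [0, 0, 0], "fingers": 0.037}
    - {"linear": [0, 0, -0.03], "delta_rot": [0, 0, 0], "fingers": 0.037}
    - {"linear": [0, 0, 0], "delta_rot": [0, 0, 0], "fingers": 0.037}
    - {"linear": [0, 0, 0], "delta_rot": [0, 0, 0], "fingers": 0.037}

```text
clock: 14.15
position: [0.6276, 0.2893, 0.1898]
ee_rot: [-0.001, 1.0, 0.0, 0.001]
contact_force: [1.2, 0.7, -0.6]
width: 0.0424
```

Run:
```python
from h import *
im,c=look("w8",["bush_red","cell_blue"],[.14,.028])
autodot(im,c,[.628,.290,.163])
plan(.454,.0855,.17)
```

```text
tcp [0.6276 0.2893 0.1898] [-6.0e-04  1.0e+00  3.0e-04  1.3e-03] w 0.0424
bush_red 0.71 [217 212 299 307] centroid [0.6272 0.2705] rect c [627.4 268.4] size [57.7 70.9] 0.1
bush_red 0.5 [ 85 183 135 231] centroid [0.5276 0.3069] rect c [527.1 305.9] size [40.6 28.5] 28.1
cell_blue 0.88 [228 144 303 210] centroid [0.6285 0.2923] rect c [628.2 292.7] size [67.7 61.4] 44.9
proj (np.int64(261), np.int64(250)) dot [259.1 267.6] world [0.6272 0.2785 0.163 ]
t 14.3 at [0.6271 0.2891 0.1878] w 0.0424 lin [-0.1732  0.2035  0.0177] rot [-0.03 -0.01  0.03]
```

The red bush is held and the cell is still in place. Carrying it to the red tile, stopping short to view the tile.

>>> send_rows:
  plan:
    - {"linear": [-0.012, 0.018, -0.01], "delta_rot": [0, 0, 0], "fingers": 0.037}
    - {"linear": [-0.022, 0.032, 0], "delta_rot": [0, 0, 0], "fingers": 0.037}
    - {"linear": [-0.022, 0.032, 0], "delta_rot": [0, 0, 0], "fingers": 0.037}
    - {"linear": [-0.022, 0.032, 0], "delta_rot": [0, 0, 0], "fingers": 0.037}
    - {"linear": [-0.022, 0.032, 0], "delta_rot": [0, 0, 0], "fingers": 0.037}
    - {"linear": [-0.022, 0.032, 0], "delta_rot": [0, 0, 0], "fingers": 0.037}
    - {"linear": [-0.022, 0.032, 0], "delta_rot": [0, 0, 0], "fingers": 0.037}
    - {"linear": [-0.02, 0.025, 0], "delta_rot": [0, 0, 0], "fingers": 0.037}
    - {"linear": [-0.01, 0.015, 0], "delta_rot": [0, 0, 0], "fingers": 0.037}
    - {"linear": [0, 0, 0], "delta_rot": [0, 0, 0], "fingers": 0.037}
    - {"linear": [0, 0, 0], "delta_rot": [0, 0, 0], "fingers": 0.037}

```text
clock: 15.22
position: [0.4345, 0.0304, 0.1799]
ee_rot: [0.001, 1.0, 0.002, -0.017]
contact_force: [0.5, 0.0, -0.1]
width: 0.0428
```

Run:
```python
from h import *
for k in range(3): manip.get_image("side")
im,c=look("w9",["tile_red"],[.006])
plan(.4535,.0855,.1)
```

```text
tcp [0.4362 0.0314 0.1803] [ 9.000e-04  9.999e-01  3.400e-03 -1.650e-02] w 0.0426
tile_red 0.88 [239  75 332 169] centroid [0.4524 0.0888] rect c [453.   87.9] size [90.7 90.9] 88.8
t 15.5 at [0.4366 0.0316 0.1806] w 0.0424 lin [ 0.0199 -0.0539  0.0799] rot [0.11 1.84 0.44]
```

>>> send_rows:
  plan:
    - {"linear": [0.01, -0.02, 0], "delta_rot": [0, 1.8, 0.4], "fingers": 0.037}
    - {"linear": [0.007, -0.02, 0.01], "delta_rot": [0, 0, 0], "fingers": 0.037}
    - {"linear": [0, -0.015, 0.02], "delta_rot": [0, 0, 0], "fingers": 0.037}
    - {"linear": [0, 0, 0.025], "delta_rot": [0, 0, 0], "fingers": 0.037}
    - {"linear": [0, 0, 0.025], "delta_rot": [0, 0, 0], "fingers": 0.037}
    - {"linear": [0, 0, 0], "delta_rot": [0, 0, 0], "fingers": 0.037}
    - {"linear": [0, 0, 0], "delta_rot": [0, 0, 0], "fingers": 0.037}

```text
clock: 16.05
position: [0.4624, 0.095, 0.0989]
ee_rot: [0.0, 1.0, 0.004, 0.005]
contact_force: [1.8, 0.7, -0.5]
width: 0.0428
```

Run:
```python
from h import *
plan(.4535,.087,.046)
```

```text
t 16.1 at [0.4624 0.095  0.0989] w 0.0428 lin [-0.0095  0.0079  0.0528] rot [ 0.03 -0.59  0.5 ]
```

>>> send_rows:
  plan:
    - {"linear": [-0.0085, 0.007, 0.01], "delta_rot": [0, -0.5, 0.4], "fingers": 0.037}
    - {"linear": [0, 0, 0.014], "delta_rot": [0, 0, 0], "fingers": 0.037}
    - {"linear": [0, 0, 0.012], "delta_rot": [0, 0, 0], "fingers": 0.037}
    - {"linear": [0, 0, 0.008], "delta_rot": [0, 0, 0], "fingers": 0.037}
    - {"linear": [0, 0, 0], "delta_rot": [0, 0, 0], "fingers": 0.037}
    - {"linear": [0, 0, 0], "delta_rot": [0, 0, 0], "fingers": 0.037}

```text
clock: 16.55
position: [0.4611, 0.0895, 0.0596]
ee_rot: [-0.0, 1.0, 0.002, 0.007]
contact_force: [0.1, 1.1, -0.2]
width: 0.0424
```

Run:
```python
from h import *
plan(.4535,.087,.042)
```

```text
t 16.6 at [0.4611 0.0895 0.0596] w 0.0424 lin [-0.0078  0.0024  0.0175] rot [-0.02 -0.76  0.24]
```

>>> send_rows:
  plan:
    - {"linear": [-0.004, 0.001, 0.003], "delta_rot": [0, -0.4, 0.1], "fingers": 0.037}
    - {"linear": [-0.004, 0.001, 0.003], "delta_rot": [0, -0.4, 0.1], "fingers": 0.037}
    - {"linear": [0, 0, 0.003], "delta_rot": [0, 0, 0], "fingers": 0.037}
    - {"linear": [0, 0, 0.002], "delta_rot": [0, 0, 0], "fingers": 0.037}
    - {"linear": [0, 0, 0], "delta_rot": [0, 0, 0], "fingers": 0.037}

```text
clock: 16.97
position: [0.4549, 0.0874, 0.0506]
ee_rot: [-0.0, 1.0, 0.0, 0.002]
contact_force: [-0.3, 0.5, -0.4]
width: 0.0424
```

Run:
```python
from h import *
plan(.4535,.087,.042)
```

```text
t 17.0 at [0.4549 0.0874 0.0506] w 0.0424 lin [-0.0014  0.0004  0.0086] rot [-0.03 -0.23  0.03]
```

>>> send_rows:
  plan:
    - {"linear": [-0.0015, 0, 0.003], "delta_rot": [0, -0.2, 0], "fingers": 0.037}
    - {"linear": [0, 0, 0.003], "delta_rot": [0, 0, 0], "fingers": 0.037}
    - {"linear": [0, 0, 0.002], "delta_rot": [0, 0, 0], "fingers": 0.037}
    - {"linear": [0, 0, 0.002], "delta_rot": [0, 0, 0], "fingers": 0.037}

```text
clock: 17.3
position: [0.4537, 0.0874, 0.0405]
ee_rot: [-0.0, 1.0, 0.0, 0.001]
contact_force: [-5.9, -1.0, 35.3]
width: 0.0426
```

Contact made. It pressed at 35 N, so I'll go slower with the cells. Releasing.

>>> send_rows:
  plan:
    - {"linear": [0, 0, -0.001], "delta_rot": [0, 0, 0], "fingers": 0.07}
    - {"linear": [0, 0, 0], "delta_rot": [0, 0, 0], "fingers": 0.07}
    - {"linear": [0, 0, 0], "delta_rot": [0, 0, 0], "fingers": 0.07}
    - {"linear": [0, 0, 0], "delta_rot": [0, 0, 0], "fingers": 0.07}
    - {"linear": [0, 0, -0.02], "delta_rot": [0, 0, 0], "fingers": 0.0854}
    - {"linear": [0, 0, -0.03], "delta_rot": [0, 0, 0], "fingers": 0.0854}
    - {"linear": [0, 0, -0.03], "delta_rot": [0, 0, 0], "fingers": 0.0854}
    - {"linear": [0, 0, -0.03], "delta_rot": [0, 0, 0], "fingers": 0.0854}
    - {"linear": [0, 0, 0], "delta_rot": [0, 0, 0], "fingers": 0.0854}
    - {"linear": [0, 0, 0], "delta_rot": [0, 0, 0], "fingers": 0.0854}

```text
clock: 18.13
position: [0.4526, 0.0873, 0.1542]
ee_rot: [-0.0, 1.0, 0.0, -0.002]
contact_force: [-0.6, -1.0, -0.0]
width: 0.0854
```

Run:
```python
from h import *
manip.get_image("side")
im,c=look("w10",["bush_red","tile_red"],[.03,.006])
autodot(im,c,[.4535,.087,.036])
for n in("scene","side"):
    i=manip.get_image(n)[:,:,::-1]; u,v=np.round(project(n,[.4535,.087,.036])[0]).astype(int); d=dot(i,u,v,4); print(n,(u,v),d,back(n,d,.036))
plan(.474,.264,.16)
```

```text
tcp [0.4531 0.0874 0.1543] [-2.0e-04  1.0e+00  2.0e-04 -1.4e-03] w 0.0852
bush_red 0.74 [235 164 285 218] centroid [0.453  0.0907] rect c [452.9  90.9] size [43.6 48.1] 0.1
tile_red 0.96 [215 137 313 230] centroid [0.4521 0.0938] rect c [452.7  88.5] size [92.  90.7] 87.4
proj (np.int64(261), np.int64(197)) dot [260.2 194.9] world [0.4531 0.0887 0.036 ]
scene (np.int64(302), np.int64(190)) [302.17901235 189.58230453] [[0.45240353 0.08471382 0.036     ]]
side (np.int64(297), np.int64(236)) [296.51536174 235.28939544] [[0.45460972 0.08667932 0.036     ]]
t 18.4 at [0.4514 0.0872 0.152 ] w 0.0854 lin [ 0.0226 -0.1768 -0.0081] rot [-0.01  0.51  0.02]
```

The red bush is centred on its tile. Now the white bush.

>>> send_rows:
  plan:
    - {"linear": [0.006, -0.02, -0.015], "delta_rot": [0, 0.5, 0], "fingers": 0.0854}
    - {"linear": [0.005, -0.03, -0.015], "delta_rot": [0, 0, 0], "fingers": 0.0854}
    - {"linear": [0.005, -0.035, 0], "delta_rot": [0, 0, 0], "fingers": 0.0854}
    - {"linear": [0.003, -0.035, 0], "delta_rot": [0, 0, 0], "fingers": 0.0854}
    - {"linear": [0, -0.015, 0], "delta_rot": [0, 0, 0], "fingers": 0.0854}
    - {"linear": [0, 0, 0], "delta_rot": [0, 0, 0], "fingers": 0.0854}
    - {"linear": [0, 0, 0], "delta_rot": [0, 0, 0], "fingers": 0.0854}

```text
clock: 19.02
position: [0.4687, 0.2265, 0.1753]
ee_rot: [0.001, 1.0, -0.002, -0.007]
contact_force: [-0.3, -0.1, -0.8]
width: 0.085
```

Run:
```python
from h import *
for k in range(3):manip.get_image("side")
im,c=look("w11",["bush_white","cell_black"],[.058,.028])
autodot(im,c,[.474,.265,.058])
for n in("scene","side"):
    i=manip.get_image(n)[:,:,::-1]; u,v=np.round(project(n,[.474,.265,.058])[0]).astype(int); d=dot(i,u,v,4); print(n,(u,v),d,back(n,d,.058))
plan(.474,.265,.095)
```

```text
tcp [0.4687 0.225  0.1757] [ 0.0016  1.     -0.0029 -0.0069] w 0.0854
bush_white 0.94 [236 116 294 168] centroid [0.4712 0.2699] rect c [471.4 269.5] size [42.3 43.3] 38.3
cell_black 0.93 [156   0 236  52] centroid [0.4137 0.3783] rect c [408.9 375.9] size [48.2 72.7] 84.4
cell_black 0.8 [236 104 311 161] centroid [0.4791 0.2784] rect c [479. 275.] size [49.4 71.4] 82.7
proj (np.int64(268), np.int64(149)) dot [264.9 144.9] world [0.4714 0.2688 0.058 ]
scene (np.int64(343), np.int64(230)) [343.95719382 229.80737218] [[0.47076581 0.26491226 0.058     ]]
side (np.int64(238), np.int64(273)) [237.8219659  273.55265797] [[0.47297456 0.26669913 0.058     ]]
t 19.4 at [0.4693 0.2252 0.1765] w 0.0851 lin [ 0.0055 -0.04    0.0813] rot [ 0.12  0.68 -0.38]
```

>>> send_rows:
  plan:
    - {"linear": [0.003, -0.018, 0], "delta_rot": [0.1, 0.7, -0.4], "fingers": 0.0854}
    - {"linear": [0, -0.018, 0.01], "delta_rot": [0, 0, 0], "fingers": 0.0854}
    - {"linear": [0, 0, 0.025], "delta_rot": [0, 0, 0], "fingers": 0.0854}
    - {"linear": [0, 0, 0.03], "delta_rot": [0, 0, 0], "fingers": 0.0854}
    - {"linear": [0, 0, 0], "delta_rot": [0, 0, 0], "fingers": 0.0854}
    - {"linear": [0, 0, 0], "delta_rot": [0, 0, 0], "fingers": 0.0854}

```text
clock: 19.92
position: [0.4758, 0.2604, 0.113]
ee_rot: [-0.001, 1.0, -0.002, 0.004]
contact_force: [0.8, -0.7, -0.2]
width: 0.0854
```

Run:
```python
from h import *
plan(.472,.2665,.061)
```

```text
t 19.9 at [0.4758 0.2604 0.113 ] w 0.0854 lin [-0.0043 -0.006   0.052 ] rot [-0.12 -0.5  -0.29]
```

>>> send_rows:
  plan:
    - {"linear": [-0.005, -0.006, 0.012], "delta_rot": [-0.1, -0.5, -0.3], "fingers": 0.0854}
    - {"linear": [-0.001, 0, 0.014], "delta_rot": [0, 0, 0], "fingers": 0.0854}
    - {"linear": [0, 0, 0.012], "delta_rot": [0, 0, 0], "fingers": 0.0854}
    - {"linear": [0, 0, 0.008], "delta_rot": [0, 0, 0], "fingers": 0.0854}
    - {"linear": [0, 0, 0], "delta_rot": [0, 0, 0], "fingers": 0.0854}
    - {"linear": [0, 0, 0], "delta_rot": [0, 0, 0], "fingers": 0.0854}

```text
clock: 20.42
position: [0.4727, 0.2681, 0.07]
ee_rot: [-0.002, 1.0, -0.001, 0.003]
contact_force: [0.5, -0.1, 0.6]
width: 0.0856
```

Run:
```python
from h import *
plan(.472,.2665,.061)
```

```text
t 20.4 at [0.4727 0.2681 0.07  ] w 0.0856 lin [-0.0008  0.0016  0.009 ] rot [-0.24 -0.39 -0.09]
```

>>> send_rows:
  force: 40
  plan:
    - {"linear": [-0.001, 0.0015, 0.007], "delta_rot": [-0.2, -0.4, 0], "fingers": 0.0854}
    - {"linear": [0, 0, 0.003], "delta_rot": [0, 0, 0], "fingers": 0.0854}
    - {"linear": [0, 0, 0], "delta_rot": [0, 0, 0], "fingers": 0.0854}
    - {"linear": [0, 0, 0], "delta_rot": [0, 0, 0], "fingers": 0.037}
    - {"linear": [0, 0, 0], "delta_rot": [0, 0, 0], "fingers": 0.037}
    - {"linear": [0, 0, 0], "delta_rot": [0, 0, 0], "fingers": 0.037}
    - {"linear": [0, 0, 0], "delta_rot": [0, 0, 0], "fingers": 0.037}
    - {"linear": [0, 0, 0], "delta_rot": [0, 0, 0], "fingers": 0.037}
    - {"linear": [0, 0, 0], "delta_rot": [0, 0, 0], "fingers": 0.037}
    - {"linear": [0, 0, 0], "delta_rot": [0, 0, 0], "fingers": 0.037}

```text
clock: 21.25
position: [0.4737, 0.2673, 0.0626]
ee_rot: [-0.001, 1.0, -0.001, 0.002]
contact_force: [-0.0, -0.5, -0.3]
width: 0.0426
```

>>> send_rows:
  plan:
    - {"linear": [0, 0, -0.01], "delta_rot": [0, 0, 0], "fingers": 0.037}
    - {"linear": [0, 0, -0.02], "delta_rot": [0, 0, 0], "fingers": 0.037}
    - {"linear": [0, 0, -0.03], "delta_rot": [0, 0, 0], "fingers": 0.037}
    - {"linear": [0, 0, -0.03], "delta_rot": [0, 0, 0], "fingers": 0.037}
    - {"linear": [0, 0, -0.035], "delta_rot": [0, 0, 0], "fingers": 0.037}
    - {"linear": [0, 0, 0], "delta_rot": [0, 0, 0], "fingers": 0.037}
    - {"linear": [0, 0, 0], "delta_rot": [0, 0, 0], "fingers": 0.037}

```text
clock: 21.83
position: [0.4716, 0.2664, 0.1946]
ee_rot: [-0.001, 1.0, -0.001, 0.0]
contact_force: [-0.1, 0.4, -1.6]
width: 0.0426
```

Run:
```python
from h import *
im,c=look("w12",["bush_white","cell_black","cell_blue"],[.17,.028,.028])
p=manip.get_state()["position"]; autodot(im,c,[p[0],p[1],p[2]-.005],8)
plan(.463,-.277,.19)
```

```text
tcp [0.4716 0.2664 0.1946] [-5.e-04  1.e+00 -1.e-03  1.e-04] w 0.0426
bush_white 0.93 [218 211 302 305] centroid [0.4711 0.2627] rect c [471.5 261. ] size [63.  48.8] 89.6
cell_black 0.93 [157  30 232  94] centroid [0.4138 0.3839] rect c [413.7 384.9] size [60.2 65. ] 31.6
cell_black 0.86 [232 145 298 204] centroid [0.4742 0.2713] rect c [474.6 272.4] size [64.8 63.3] 18.2
cell_blue 0.89 [372 127 434 190] centroid [0.6215 0.2922] rect c [622.1 293. ] size [60.1 70.4] 54.9
proj (np.int64(258), np.int64(271)) dot [nan nan] world [nan nan nan]
t 22.0 at [0.4707 0.266  0.1919] w 0.0424 lin [-0.0066  0.543   0.0023] rot [ 0.04  0.23 -0.11]h.py:34: RuntimeWarning: invalid value encountered in scalar divide
  y,x=np.mgrid[-r:r+1,-r:r+1]; return np.array([u+(w*x).sum()/w.sum(),v+(w*y).sum()/w.sum()])
```

View pics/w12.png

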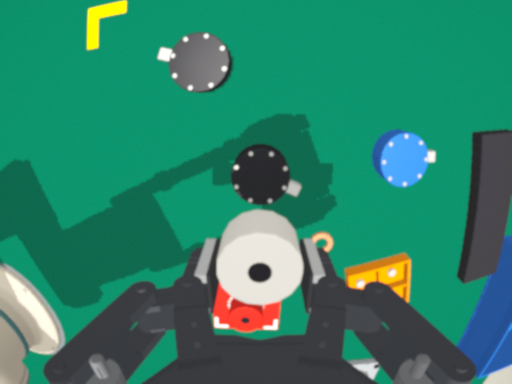

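The white bush is held, bore at (259,272). The black cell stands at (260,174) with its stub at (293,187), and the blue cell at (402,158). Going to the white tile.

>>> send_rows:
  plan:
    - {"linear": [0, 0.02, -0.01], "delta_rot": [0, 0, 0], "fingers": 0.037}
    - {"linear": [0, 0.035, 0], "delta_rot": [0, 0, 0], "fingers": 0.037}
    - {"linear": [0, 0.04, 0], "delta_rot": [0, 0, 0], "fingers": 0.037}
    - {"linear": [0, 0.04, 0], "delta_rot": [0, 0, 0], "fingers": 0.037}
    - {"linear": [0, 0.04, 0], "delta_rot": [0, 0, 0], "fingers": 0.037}
    - {"linear": [0, 0.04, 0], "delta_rot": [0, 0, 0], "fingers": 0.037}
    - {"linear": [0, 0.04, 0], "delta_rot": [0, 0, 0], "fingers": 0.037}
    - {"linear": [0, 0.04, 0], "delta_rot": [0, 0, 0], "fingers": 0.037}
    - {"linear": [0, 0.04, 0], "delta_rot": [0, 0, 0], "fingers": 0.037}
    - {"linear": [0, 0.04, 0], "delta_rot": [0, 0, 0], "fingers": 0.037}
    - {"linear": [0, 0.04, 0], "delta_rot": [0, 0, 0], "fingers": 0.037}
    - {"linear": [0, 0.04, 0], "delta_rot": [0, 0, 0], "fingers": 0.037}

```text
clock: 23.03
position: [0.462, -0.1989, 0.184]
ee_rot: [-0.004, 1.0, 0.006, -0.018]
contact_force: [1.0, 1.0, -0.0]
width: 0.0424
```

Run:
```python
from h import *
plan(.463,-.325,.19)
```

```text
t 23.0 at [ 0.462  -0.1989  0.184 ] w 0.0424 lin [-0.0008  0.1261 -0.007 ] rot [-0.47  2.08  0.71]
```

>>> send_rows:
  plan:
    - {"linear": [0, 0.035, -0.005], "delta_rot": [-0.2, 1, 0.3], "fingers": 0.037}
    - {"linear": [0, 0.035, 0], "delta_rot": [-0.2, 1, 0.3], "fingers": 0.037}
    - {"linear": [0, 0.025, 0], "delta_rot": [0, 0, 0], "fingers": 0.037}
    - {"linear": [0, 0.01, 0], "delta_rot": [0, 0, 0], "fingers": 0.037}
    - {"linear": [0, 0, 0], "delta_rot": [0, 0, 0], "fingers": 0.037}
    - {"linear": [0, 0, 0], "delta_rot": [0, 0, 0], "fingers": 0.037}

```text
clock: 23.53
position: [0.4577, -0.3155, 0.1786]
ee_rot: [-0.005, 1.0, -0.005, -0.007]
contact_force: [0.0, -0.0, -0.3]
width: 0.0425
```

Run:
```python
from h import *
for k in range(3):manip.get_image("side")
im,c=look("w13",["tile_white","tile_black","tile_blue","anvil"],[.006,.006,.006,.012])
plan(.463,-.275,.19)
```

```text
tcp [ 0.4582 -0.3143  0.1794] [-0.0041  1.     -0.0035 -0.0062] w 0.0429
tile_white 0.82 [214  88 323 191] centroid [ 0.4626 -0.2736] rect c [ 462.8 -274.5] size [91.8 90.5] 76.8
tile_black 0.79 [380 105 463 194] centroid [ 0.6328 -0.281 ] rect c [ 635.3 -282.1] size [90.7 92.6] 86.2
anvil 0.79 [377   0 459  33] centroid [ 0.6283 -0.1291] rect c [ 627.3 -133.6] size [100.5  39. ] 12.2
t 23.9 at [ 0.4587 -0.3152  0.1803] w 0.0426 lin [ 0.004  -0.0403 -0.0095] rot [-0.35  0.62 -0.39]
```

>>> send_rows:
  plan:
    - {"linear": [0.002, -0.018, 0], "delta_rot": [-0.3, 0.6, -0.4], "fingers": 0.037}
    - {"linear": [0, -0.017, 0.01], "delta_rot": [0, 0, 0], "fingers": 0.037}
    - {"linear": [0, 0, 0.025], "delta_rot": [0, 0, 0], "fingers": 0.037}
    - {"linear": [0, 0, 0.03], "delta_rot": [0, 0, 0], "fingers": 0.037}
    - {"linear": [0, 0, 0.02], "delta_rot": [0, 0, 0], "fingers": 0.037}
    - {"linear": [0, 0, 0], "delta_rot": [0, 0, 0], "fingers": 0.037}
    - {"linear": [0, 0, 0], "delta_rot": [0, 0, 0], "fingers": 0.037}

```text
clock: 24.52
position: [0.4643, -0.2772, 0.0973]
ee_rot: [0.003, 1.0, 0.003, 0.004]
contact_force: [-0.5, -1.2, -0.4]
width: 0.0423
```

Run:
```python
from h import *
plan(.463,-.275,.043)
```

```text
t 24.5 at [ 0.4643 -0.2772  0.0973] w 0.0423 lin [-0.0018 -0.0025  0.0543] rot [ 0.32 -0.49  0.29]
```

>>> send_rows:
  plan:
    - {"linear": [-0.003, -0.0025, 0.012], "delta_rot": [0.3, -0.5, 0.3], "fingers": 0.037}
    - {"linear": [-0.001, 0, 0.014], "delta_rot": [0, 0, 0], "fingers": 0.037}
    - {"linear": [0, 0, 0.01], "delta_rot": [0, 0, 0], "fingers": 0.037}
    - {"linear": [0, 0, 0.005], "delta_rot": [0, 0, 0], "fingers": 0.037}
    - {"linear": [0, 0, 0], "delta_rot": [0, 0, 0], "fingers": 0.037}

```text
clock: 24.93
position: [0.4631, -0.2764, 0.0583]
ee_rot: [0.003, 1.0, -0.0, 0.003]
contact_force: [-0.2, 0.1, -0.4]
width: 0.0425
```

Run:
```python
from h import *
plan(.463,-.275,.043)
```

```text
t 24.9 at [ 0.4631 -0.2764  0.0583] w 0.0425 lin [-0.0002 -0.0015  0.0153] rot [ 0.3  -0.33 -0.04]
```

>>> send_rows:
  plan:
    - {"linear": [-0.0005, -0.0015, 0.004], "delta_rot": [0.3, -0.3, 0], "fingers": 0.037}
    - {"linear": [0, 0, 0.004], "delta_rot": [0, 0, 0], "fingers": 0.037}
    - {"linear": [0, 0, 0.003], "delta_rot": [0, 0, 0], "fingers": 0.037}
    - {"linear": [0, 0, 0.001], "delta_rot": [0, 0, 0], "fingers": 0.037}
    - {"linear": [0, 0, 0], "delta_rot": [0, 0, 0], "fingers": 0.037}

```text
clock: 25.35
position: [0.4639, -0.276, 0.0467]
ee_rot: [0.001, 1.0, -0.001, 0.001]
contact_force: [0.1, -0.3, 0.3]
width: 0.0423
```

Run:
```python
from h import *
plan(.463,-.275,.0406)
```

```text
t 25.4 at [ 0.4639 -0.276   0.0467] w 0.0423 lin [-0.0009 -0.001   0.0061] rot [ 0.09 -0.15 -0.06]
```

>>> send_rows:
  plan:
    - {"linear": [-0.001, -0.001, 0.003], "delta_rot": [0, -0.1, 0], "fingers": 0.037}
    - {"linear": [0, 0, 0.002], "delta_rot": [0, 0, 0], "fingers": 0.037}
    - {"linear": [0, 0, 0.001], "delta_rot": [0, 0, 0], "fingers": 0.037}
    - {"linear": [0, 0, 0.001], "delta_rot": [0, 0, 0], "fingers": 0.037}

```text
clock: 25.68
position: [0.4632, -0.2753, 0.0401]
ee_rot: [0.001, 1.0, -0.001, 0.001]
contact_force: [-2.4, 0.8, 14.1]
width: 0.0425
```

Contact at 14 N. Release and rise.

>>> send_rows:
  plan:
    - {"linear": [0, 0, 0], "delta_rot": [0, 0, 0], "fingers": 0.07}
    - {"linear": [0, 0, 0], "delta_rot": [0, 0, 0], "fingers": 0.07}
    - {"linear": [0, 0, 0], "delta_rot": [0, 0, 0], "fingers": 0.07}
    - {"linear": [0, 0, 0], "delta_rot": [0, 0, 0], "fingers": 0.07}
    - {"linear": [0, 0, -0.02], "delta_rot": [0, 0, 0], "fingers": 0.0854}
    - {"linear": [0, 0, -0.03], "delta_rot": [0, 0, 0], "fingers": 0.0854}
    - {"linear": [0, 0, -0.035], "delta_rot": [0, 0, 0], "fingers": 0.0854}
    - {"linear": [0, 0, -0.035], "delta_rot": [0, 0, 0], "fingers": 0.0854}
    - {"linear": [0, 0, -0.01], "delta_rot": [0, 0, 0], "fingers": 0.0854}
    - {"linear": [0, 0, 0], "delta_rot": [0, 0, 0], "fingers": 0.0854}

```text
clock: 26.52
position: [0.462, -0.2742, 0.1738]
ee_rot: [-0.0, 1.0, -0.001, -0.001]
contact_force: [0.8, -0.3, -0.5]
width: 0.0856
```

Run:
```python
from h import *
manip.get_image("side")
im,c=look("w14",["bush_white","tile_white"],[.03,.006])
autodot(im,c,[.463,-.275,.036])
for n in("scene","side"):
    i=manip.get_image(n)[:,:,::-1]; u,v=np.round(project(n,[.463,-.275,.036])[0]).astype(int); d=dot(i,u,v,4); print(n,(u,v),d,back(n,d,.036))
cv2.imwrite("pics/w14c.png",cv2.resize(im[80:280,150:400],(750,600)))
plan(.473,.23,.2)
```

```text
tcp [ 0.462  -0.2742  0.1731] [-5.0e-04  1.0e+00 -6.0e-04 -1.3e-03] w 0.0857
bush_white 0.97 [236 161 285 209] centroid [ 0.4631 -0.2728] rect c [ 462.3 -273.2] size [43.7 48.3] 18.9
tile_white 0.81 [211 128 320 229] centroid [ 0.4632 -0.2693] rect c [ 463.3 -273.7] size [90.8 90.8] 76.2
proj (np.int64(261), np.int64(190)) dot [261.1 189.2] world [ 0.4628 -0.2739  0.036 ]
scene (np.int64(230), np.int64(126)) [229.92307692 124.69230769] [[ 0.46079037 -0.28131094  0.036     ]]
side (np.int64(361), np.int64(166)) [361.21191136 164.07479224] [[ 0.46622389 -0.28471853  0.036     ]]
t 26.8 at [ 0.4599 -0.2726  0.1692] w 0.0851 lin [ 0.0121 -0.5028 -0.0276] rot [-0.38  0.56 -0.08]
```

View pics/w14c.png

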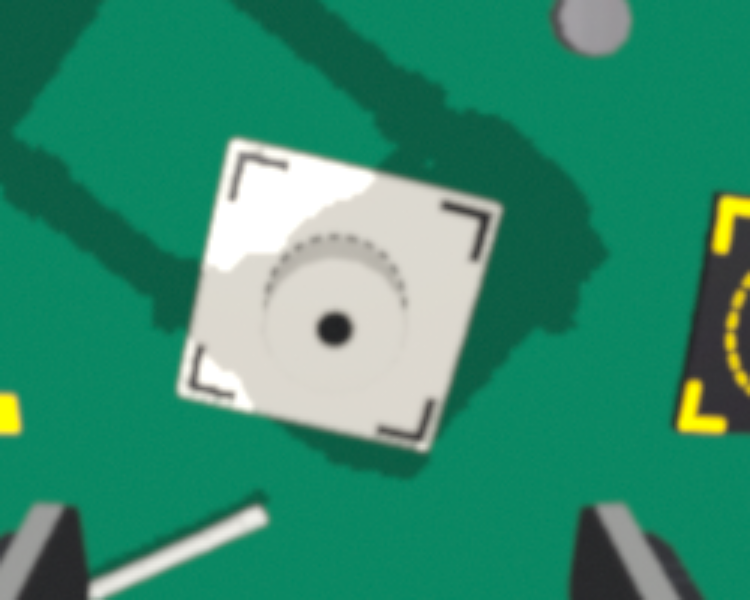

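The white bush is centred on its tile. Now the black cell.

>>> send_rows:
  plan:
    - {"linear": [0, -0.02, -0.015], "delta_rot": [0, 0.5, 0], "fingers": 0.0854}
    - {"linear": [0, -0.035, -0.01], "delta_rot": [0, 0, 0], "fingers": 0.0854}
    - {"linear": [0, -0.04, 0], "delta_rot": [0, 0, 0], "fingers": 0.0854}
    - {"linear": [0, -0.04, 0], "delta_rot": [0, 0, 0], "fingers": 0.0854}
    - {"linear": [0, -0.04, 0], "delta_rot": [0, 0, 0], "fingers": 0.0854}
    - {"linear": [0, -0.04, 0], "delta_rot": [0, 0, 0], "fingers": 0.0854}
    - {"linear": [0, -0.04, 0], "delta_rot": [0, 0, 0], "fingers": 0.0854}
    - {"linear": [0, -0.04, 0], "delta_rot": [0, 0, 0], "fingers": 0.0854}
    - {"linear": [0, -0.04, 0], "delta_rot": [0, 0, 0], "fingers": 0.0854}
    - {"linear": [0, -0.04, 0], "delta_rot": [0, 0, 0], "fingers": 0.0854}
    - {"linear": [0, -0.04, 0], "delta_rot": [0, 0, 0], "fingers": 0.0854}
    - {"linear": [0, -0.04, 0], "delta_rot": [0, 0, 0], "fingers": 0.0854}

```text
clock: 27.82
position: [0.4577, 0.1923, 0.1836]
ee_rot: [-0.004, 1.0, -0.009, -0.013]
contact_force: [1.5, -0.8, -0.1]
width: 0.0853
```

>>> send_rows:
  plan:
    - {"linear": [0, -0.01, 0], "delta_rot": [0, 0, 0], "fingers": 0.0854}
    - {"linear": [0, 0, 0], "delta_rot": [0, 0, 0], "fingers": 0.0854}
    - {"linear": [0, 0, 0], "delta_rot": [0, 0, 0], "fingers": 0.0854}

```text
clock: 28.07
position: [0.4556, 0.2099, 0.1801]
ee_rot: [-0.005, 1.0, -0.004, -0.016]
contact_force: [0.1, -0.5, -0.2]
width: 0.0858
```

```bash
cat >> h.py <<'E'
def cellfit(im,c,P,colour):
    """cell top rim -> centre and radius at z=.028, stub direction"""
    u,v=np.round(project("wrist",P,c)[0]).astype(int); r=60
    y0,x0=max(v-r,0),max(u-r,0); sub=im[y0:v+r,x0:u+r]; g=cv2.GaussianBlur(sub,(3,3),0); hsv=cv2.cvtColor(g,cv2.COLOR_BGR2HSV)
    gray=cv2.cvtColor(g,cv2.COLOR_BGR2GRAY)
    cc=cv2.HoughCircles(gray,cv2.HOUGH_GRADIENT_ALT,1.5,40,param1=100,param2=.5,minRadius=20,maxRadius=48)
    if cc is not None:
        for a,b,rr in cc[0][:3]:
            C=back("wrist",(a+x0,b+y0),.028,c)[0]; E=back("wrist",(a+x0+rr,b+y0),.028,c)[0]
            print("circle px",round(a+x0,1),round(b+y0,1),"r",round(rr,1),"world",np.round(C,4),"R",round(np.linalg.norm(E-C),4))
    m=((hsv[...,1]<60)&(hsv[...,2]>90)).astype(np.uint8)
    n,l,st,ce=cv2.connectedComponentsWithStats(m)
    for k in range(1,n):
        if st[k,4]>60: 
            w=back("wrist",ce[k]+[x0,y0],.020,c)[0]; print("grey blob",np.round(ce[k]+[x0,y0],1),st[k,4],"world",np.round(w[:2],4),"dir from P",np.round(np.degrees(np.arctan2(w[1]-P[1],w[0]-P[0])),1),"dist",np.round(np.hypot(*(w-P)[:2]),4))
E
python3 - <<'E'
from h import *
for k in range(3):manip.get_image("side")
im,c=look("w15",["cell_black","cell_blue"],[.028,.028])
cellfit(im,c,[.473,.268,.028],0)
cellfit(im,c,[.628,.290,.028],0)
plan(.473,.268,.16,67)
E
```

```text
tcp [0.4561 0.2083 0.1806] [-0.0048  0.9999 -0.0054 -0.0152] w 0.0853
cell_black 0.58 [174   0 252  37] centroid [0.4144 0.3707] rect c [408.2 368.9] size [36.6 71. ] 84.7
cell_black 0.56 [253  90 322 156] centroid [0.4739 0.2693] rect c [475.3 270.3] size [66.2 59.3] 14.0
cell_blue 0.55 [398  79 461 139] centroid [0.6199 0.2896] rect c [620.5 289.5] size [63.4 66.8] 53.6
grey blob [278.2 110.8] 1888 world [0.4692 0.2788] dir from P 109.6 dist 0.0115
grey blob [315.8 135.9] 241 world [0.5048 0.2553] dir from P -21.7 dist 0.0343
circle px 424.0 106.5 r 27.1 world [0.6137 0.2903 0.028 ] R 0.034
grey blob [459.6 108.1] 98 world [0.6649 0.2932] dir from P 5.0 dist 0.0371
t 28.4 at [0.4566 0.2083 0.1813] w 0.0852 lin [ 0.0164 -0.0596  0.0214] rot [ -1.5    1.12 -67.67]
```

>>> send_rows:
  plan:
    - {"linear": [0.008, -0.03, 0.005], "delta_rot": [-0.7, 0.5, 0], "fingers": 0.0854}
    - {"linear": [0.008, -0.027, 0.005], "delta_rot": [-0.7, 0.5, 0], "fingers": 0.0854}
    - {"linear": [0, 0, 0], "delta_rot": [0, 0, -6], "fingers": 0.0854}
    - {"linear": [0, 0, 0], "delta_rot": [0, 0, -7], "fingers": 0.0854}
    - {"linear": [0, 0, 0], "delta_rot": [0, 0, -7], "fingers": 0.0854}
    - {"linear": [0, 0, 0], "delta_rot": [0, 0, -7], "fingers": 0.0854}
    - {"linear": [0, 0, 0], "delta_rot": [0, 0, -7], "fingers": 0.0854}
    - {"linear": [0, 0, 0], "delta_rot": [0, 0, -7], "fingers": 0.0854}
    - {"linear": [0, 0, 0], "delta_rot": [0, 0, -7], "fingers": 0.0854}
    - {"linear": [0, 0, 0], "delta_rot": [0, 0, -7], "fingers": 0.0854}
    - {"linear": [0, 0, 0], "delta_rot": [0, 0, -6], "fingers": 0.0854}
    - {"linear": [0, 0, 0], "delta_rot": [0, 0, 0], "fingers": 0.0854}

```text
clock: 29.37
position: [0.4791, 0.2545, 0.1731]
ee_rot: [0.005, 0.86, 0.51, -0.007]
contact_force: [0.2, -0.8, -0.4]
width: 0.0852
```

Run:
```python
from h import *
for k in range(3):manip.get_image("side")
im,c=look("w16",["cell_black"],[.028])
cellfit(im,c,[.473,.268,.028],0)
plan(.473,.268,.16,67)
cv2.circle
u,v=project("wrist",[.473,.268,.028],c)[0].astype(int); print(u,v)
cv2.imwrite("pics/w16c.png",cv2.resize(im[max(v-60,0):v+60,u-60:u+60],(600,600),interpolation=3))
```

```text
tcp [0.4789 0.255  0.173 ] [ 0.0052  0.8612  0.5082 -0.0067] w 0.0855
cell_black 0.93 [243 136 300 214] centroid [0.4713 0.2699] rect c [472.1 270.2] size [63.7 60.2] 17.4
cell_black 0.59 [315  16 384  90] centroid [0.4113 0.3818] rect c [412.5 384.4] size [61.6 66.1] 35.3
cell_black 0.41 [ 29 245  93 310] centroid [ 0.4599 -0.0449] rect c [462.5 -47.8] size [82.1 92.3] 5.7
circle px 271.5 169.5 r 31.7 world [0.4697 0.2711 0.028 ] R 0.0292
grey blob [256.4 154.3] 419 world [0.452  0.2649] dir from P -171.6 dist 0.0212
grey blob [274.1 206.1] 195 world [0.5054 0.255 ] dir from P -21.9 dist 0.0349
t 29.6 at [0.4788 0.2553 0.1729] w 0.0851 lin [ 0.0086 -0.0113  0.0128] rot [ 0.06  0.97 -5.82]
270 174
```

View pics/w16c.png

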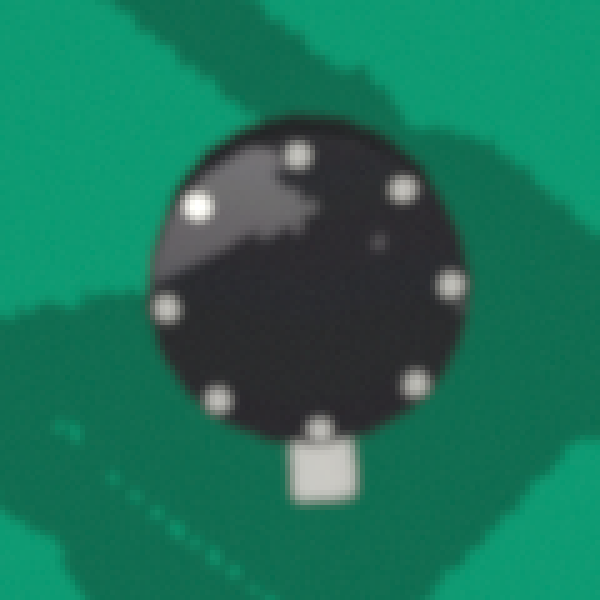

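The black cell's top fills the crop. Opposite bolts give a centre at crop (308,294) and the stub at (322,470).

Run:
```python
from h import *
c=manip.camera_info("wrist"); o=np.array([210,114]); f=lambda a,b:o+np.array([a,b])/5-.4
B=[(298,155),(319,430),(167,307),(451,285),(197,206),(417,384),(403,189),(218,400)]
w=np.array([back("wrist",f(*b),.029,c)[0] for b in B]); C=w.reshape(4,2,3).mean(1); print(C.round(4),w.mean(0)); print(np.hypot(*(w-w.mean(0))[:,:2].T))
d=w[1]-w[0]; print("stub dir by bolts",np.degrees(np.arctan2(d[1],d[0])))
s=back("wrist",f(322,475),.020,c)[0]-w.mean(0); print("stub",np.degrees(np.arctan2(s[1],s[0])),np.hypot(*s[:2]))
plan(*w.mean(0)[:2],.1,67)
```

```text
[[0.4719 0.2699 0.029 ]
 [0.4719 0.27   0.029 ]
 [0.472  0.2699 0.029 ]
 [0.472  0.2699 0.029 ]] [0.47193331 0.26992928 0.029     ]
[0.02618921 0.026142   0.02606433 0.02607856 0.02629159 0.02640903
 0.02609717 0.02621826]
stub dir by bolts -23.977061760891683
stub -24.041080738127576 0.038990194125280535
t 29.6 at [0.4788 0.2553 0.1729] w 0.0851 lin [ 0.0108 -0.0132  0.0727] rot [ 0.06  0.97 -5.82]
```

>>> send_rows:
  plan:
    - {"linear": [0.01, -0.012, 0.01], "delta_rot": [0, 0.9, -4.8], "fingers": 0.0854}
    - {"linear": [0, 0, 0.025], "delta_rot": [0, 0, 0], "fingers": 0.0854}
    - {"linear": [0, 0, 0.03], "delta_rot": [0, 0, 0], "fingers": 0.0854}
    - {"linear": [0, 0, 0], "delta_rot": [0, 0, 0], "fingers": 0.0854}
    - {"linear": [0, 0, 0], "delta_rot": [0, 0, 0], "fingers": 0.0854}

```text
clock: 30.03
position: [0.4753, 0.2708, 0.1084]
ee_rot: [0.001, 0.839, 0.543, 0.003]
contact_force: [1.4, -0.3, -0.1]
width: 0.0857
```

Run:
```python
from h import *
manip.get_image("side")
im,c=look("w17",["cell_black"],[.028]); cellfit(im,c,[.472,.269,.028],0)
plan(.472,.269,.034,66)
```

```text
tcp [0.4749 0.2706 0.1083] [0.0012 0.8394 0.5435 0.0028] w 0.085
cell_black 0.91 [219 162 295 256] centroid [0.4696 0.2709] rect c [471.1 270.7] size [63.5 62.5] 20.5
cell_black 0.56 [320  16 410 114] centroid [0.4107 0.3811] rect c [412.  383.5] size [62.3 66.4] 35.3
circle px 254.0 202.0 r 40.9 world [0.466  0.2718 0.028 ] R 0.0293
grey blob [240.4 179.3] 223 world [0.4487 0.2687] dir from P -179.3 dist 0.0233
grey blob [255.5 249.5] 240 world [0.5063 0.2546] dir from P -22.8 dist 0.0372
t 30.2 at [0.476  0.271  0.1096] w 0.0851 lin [-0.0039 -0.0034  0.0755] rot [ 0.42 -0.33 -0.14]
```

>>> send_rows:
  plan:
    - {"linear": [-0.004, -0.003, 0.012], "delta_rot": [0.4, -0.3, 0], "fingers": 0.0854}
    - {"linear": [0, 0, 0.016], "delta_rot": [0, 0, 0], "fingers": 0.0854}
    - {"linear": [0, 0, 0.018], "delta_rot": [0, 0, 0], "fingers": 0.0854}
    - {"linear": [0, 0, 0.01], "delta_rot": [0, 0, 0], "fingers": 0.0854}
    - {"linear": [0, 0, 0], "delta_rot": [0, 0, 0], "fingers": 0.0854}
    - {"linear": [0, 0, 0], "delta_rot": [0, 0, 0], "fingers": 0.0854}

```text
clock: 30.68
position: [0.4756, 0.2696, 0.0565]
ee_rot: [0.001, 0.84, 0.543, 0.006]
contact_force: [0.1, 1.3, 0.0]
width: 0.0857
```

Run:
```python
from h import *
plan(.472,.2695,.030,66)
```

```text
t 30.7 at [0.4756 0.2696 0.0565] w 0.0857 lin [-0.0018 -0.0035  0.0264] rot [ 0.48 -0.53 -0.23]
```

>>> send_rows:
  plan:
    - {"linear": [-0.002, -0.0035, 0.008], "delta_rot": [0.5, -0.5, -0.2], "fingers": 0.0854}
    - {"linear": [0, -0.001, 0.01], "delta_rot": [0, 0, 0], "fingers": 0.0854}
    - {"linear": [0, 0, 0.006], "delta_rot": [0, 0, 0], "fingers": 0.0854}
    - {"linear": [0, 0, 0.002], "delta_rot": [0, 0, 0], "fingers": 0.0854}
    - {"linear": [0, 0, 0], "delta_rot": [0, 0, 0], "fingers": 0.0854}

```text
clock: 31.1
position: [0.4717, 0.2702, 0.0303]
ee_rot: [-0.0, 0.839, 0.544, 0.002]
contact_force: [-0.8, -0.2, -0.1]
width: 0.0852
```

Run:
```python
from h import *
plan(.472,.2695,.030,66); print(manip.get_state()["contact_force"].round(1))
```

```text
t 31.1 at [0.4717 0.2702 0.0303] w 0.0852 lin [-0.0005  0.0005  0.0003] rot [ 0.1  -0.16 -0.03]
[-0.8 -0.2 -0.1]
```

Well aligned. Closing at 70 N.

>>> send_rows:
  force: 70
  plan:
    - {"linear": [0, 0, 0], "delta_rot": [0, 0, 0], "fingers": 0.05}
    - {"linear": [0, 0, 0], "delta_rot": [0, 0, 0], "fingers": 0.05}
    - {"linear": [0, 0, 0], "delta_rot": [0, 0, 0], "fingers": 0.05}
    - {"linear": [0, 0, 0], "delta_rot": [0, 0, 0], "fingers": 0.05}
    - {"linear": [0, 0, 0], "delta_rot": [0, 0, 0], "fingers": 0.05}
    - {"linear": [0, 0, 0], "delta_rot": [0, 0, 0], "fingers": 0.05}

```text
clock: 31.6
position: [0.4709, 0.2694, 0.031]
ee_rot: [0.0, 0.839, 0.545, 0.001]
contact_force: [0.2, -0.0, -0.5]
width: 0.0573
```

>>> send_rows:
  plan:
    - {"linear": [0, 0, -0.01], "delta_rot": [0, 0, 0], "fingers": 0.05}
    - {"linear": [0, 0, -0.02], "delta_rot": [0, 0, 0], "fingers": 0.05}
    - {"linear": [0, 0, -0.03], "delta_rot": [0, 0, 0], "fingers": 0.05}
    - {"linear": [0, 0, -0.03], "delta_rot": [0, 0, 0], "fingers": 0.05}
    - {"linear": [0, 0, -0.03], "delta_rot": [0, 0, 0], "fingers": 0.05}
    - {"linear": [0, 0, 0], "delta_rot": [0, 0, 0], "fingers": 0.05}
    - {"linear": [0, 0, 0], "delta_rot": [0, 0, 0], "fingers": 0.05}

```text
clock: 32.18
position: [0.4673, 0.2683, 0.1544]
ee_rot: [-0.001, 0.839, 0.545, -0.005]
contact_force: [-0.3, -0.6, -6.1]
width: 0.0574
```

Run:
```python
from h import *
im,c=look("w18",["cell_black","cell_blue"],[.145,.028])
print(manip.get_state()["contact_force"].round(1))
plan(.6355,-.283,.2,66);plan(.6355,-.283,.2,0)
```

```text
tcp [0.4673 0.2683 0.1544] [-0.0012  0.8387  0.5446 -0.0046] w 0.0574
cell_black 0.86 [320  38 392 120] centroid [0.4015 0.3449] rect c [402.1 346. ] size [32.5 34.6] 35.7
cell_black 0.7 [206 202 318 326] centroid [0.4656 0.2701] rect c [468.3 269. ] size [67.1 67.8] 21.9
cell_black 0.41 [ 78 222 122 268] centroid [0.4228 0.1942] rect c [423.5 193.4] size [23.2 36.2] 9.9
cell_blue 0.81 [308 292 322 328] centroid [0.6117 0.2687] rect c [612.2 268.4] size [12.6 49.5] 79.3
[ 0.1  0.6 -4.2]
t 32.3 at [0.4667 0.268  0.1526] w 0.0575 lin [-0.4351  0.378  -0.0471] rot [-0.52  0.5  -0.01]
t 32.3 at [0.4667 0.268  0.1526] w 0.0575 lin [-0.4351  0.378  -0.0471] rot [-0.17  0.74 65.99]
```

The black cell is held: width 57 mm, about 4–6 N of load. Carrying it towards the black tile.

>>> send_rows:
  plan:
    - {"linear": [-0.012, 0.011, -0.015], "delta_rot": [-0.5, 0.5, 0], "fingers": 0.05}
    - {"linear": [-0.022, 0.019, -0.015], "delta_rot": [0, 0, 0], "fingers": 0.05}
    - {"linear": [-0.028, 0.024, -0.01], "delta_rot": [0, 0, 0], "fingers": 0.05}
    - {"linear": [-0.028, 0.024, 0], "delta_rot": [0, 0, 0], "fingers": 0.05}
    - {"linear": [-0.028, 0.024, 0], "delta_rot": [0, 0, 0], "fingers": 0.05}
    - {"linear": [-0.028, 0.024, 0], "delta_rot": [0, 0, 0], "fingers": 0.05}
    - {"linear": [-0.028, 0.024, 0], "delta_rot": [0, 0, 0], "fingers": 0.05}
    - {"linear": [-0.028, 0.024, 0], "delta_rot": [0, 0, 0], "fingers": 0.05}
    - {"linear": [-0.028, 0.024, 0], "delta_rot": [0, 0, 0], "fingers": 0.05}
    - {"linear": [-0.028, 0.024, 0], "delta_rot": [0, 0, 0], "fingers": 0.05}
    - {"linear": [-0.028, 0.024, 0], "delta_rot": [0, 0, 0], "fingers": 0.05}
    - {"linear": [-0.022, 0.019, 0], "delta_rot": [0, 0, 0], "fingers": 0.05}

```text
clock: 33.33
position: [0.5743, -0.1312, 0.1655]
ee_rot: [-0.015, 0.835, 0.549, -0.019]
contact_force: [0.2, 0.2, -4.0]
width: 0.0574
```

Run:
```python
from h import *
plan(.67,-.30,.19,66)
```

```text
t 33.3 at [ 0.5743 -0.1312  0.1655] w 0.0574 lin [-0.1174  0.1535 -0.0299] rot [-2.63  0.85  0.62]
```

>>> send_rows:
  plan:
    - {"linear": [-0.018, 0.024, -0.008], "delta_rot": [-1.3, 0.4, 0.3], "fingers": 0.05}
    - {"linear": [-0.02, 0.028, -0.008], "delta_rot": [-1.3, 0.4, 0.3], "fingers": 0.05}
    - {"linear": [-0.02, 0.028, 0], "delta_rot": [0, 0, 0], "fingers": 0.05}
    - {"linear": [-0.02, 0.026, 0], "delta_rot": [0, 0, 0], "fingers": 0.05}
    - {"linear": [-0.014, 0.018, 0], "delta_rot": [0, 0, 0], "fingers": 0.05}
    - {"linear": [-0.006, 0.008, 0], "delta_rot": [0, 0, 0], "fingers": 0.05}
    - {"linear": [0, 0, 0], "delta_rot": [0, 0, 0], "fingers": 0.05}
    - {"linear": [0, 0, 0], "delta_rot": [0, 0, 0], "fingers": 0.05}

```text
clock: 34.0
position: [0.6504, -0.2869, 0.1549]
ee_rot: [-0.014, 0.841, 0.541, -0.01]
contact_force: [0.0, 0.7, -4.8]
width: 0.0573
```

Run:
```python
from h import *
for k in range(4):manip.get_image("side")
im,c=look("w19",["tile_black","tile_white","anvil","cap","cell_black"],[.006,.006,.012,.04,.145])
plan(.6355,-.283,.1,66)
```

```text
tcp [ 0.6509 -0.2857  0.1572] [-0.013   0.8407  0.5413 -0.0093] w 0.0573
tile_black 0.57 [196 114 316 215] centroid [ 0.6301 -0.2786] rect c [ 636.4 -282.4] size [90.6 90.1] 86.4
tile_white 0.55 [140   1 245  65] centroid [ 0.4854 -0.2819] rect c [ 475.1 -277.5] size [90.5 67.9] 74.5
anvil 0.89 [368  45 468 153] centroid [ 0.6261 -0.1071] rect c [628.7 -99. ] size [95.1 90.4] 86.8
cap 0.61 [421  77 461 111] centroid [ 0.6283 -0.094 ] rect c [627.8 -93.5] size [46.8 32.8] 71.4
cell_black 0.81 [204 203 317 325] centroid [ 0.6504 -0.2844] rect c [ 653.2 -285.2] size [67.  69.7] 25.8
t 34.5 at [ 0.6516 -0.287   0.1581] w 0.0571 lin [-0.0029 -0.0146  0.0586] rot [-1.68  0.13 -0.47]
```

>>> send_rows:
  plan:
    - {"linear": [-0.0025, -0.013, 0], "delta_rot": [-1.7, 0, -0.4], "fingers": 0.05}
    - {"linear": [0, 0, 0.015], "delta_rot": [0, 0, 0], "fingers": 0.05}
    - {"linear": [0, 0, 0.02], "delta_rot": [0, 0, 0], "fingers": 0.05}
    - {"linear": [0, 0, 0.02], "delta_rot": [0, 0, 0], "fingers": 0.05}
    - {"linear": [0, 0, 0.008], "delta_rot": [0, 0, 0], "fingers": 0.05}
    - {"linear": [0, 0, 0], "delta_rot": [0, 0, 0], "fingers": 0.05}
    - {"linear": [0, 0, 0], "delta_rot": [0, 0, 0], "fingers": 0.05}

```text
clock: 35.08
position: [0.6397, -0.2835, 0.098]
ee_rot: [0.004, 0.839, 0.545, 0.001]
contact_force: [-0.7, -0.1, -4.8]
width: 0.0574
```

Run:
```python
from h import *
plan(.636,-.2825,.04,66)
```

```text
t 35.1 at [ 0.6397 -0.2835  0.098 ] w 0.0574 lin [-0.0004 -0.0043  0.0579] rot [0.48 0.17 0.03]
```

>>> send_rows:
  plan:
    - {"linear": [0, -0.004, 0.01], "delta_rot": [0.5, 0.2, 0], "fingers": 0.05}
    - {"linear": [0, 0, 0.014], "delta_rot": [0, 0, 0], "fingers": 0.05}
    - {"linear": [0, 0, 0.012], "delta_rot": [0, 0, 0], "fingers": 0.05}
    - {"linear": [0, 0, 0.006], "delta_rot": [0, 0, 0], "fingers": 0.05}
    - {"linear": [0, 0, 0], "delta_rot": [0, 0, 0], "fingers": 0.05}
    - {"linear": [0, 0, 0], "delta_rot": [0, 0, 0], "fingers": 0.05}

```text
clock: 35.58
position: [0.6385, -0.2832, 0.0575]
ee_rot: [0.002, 0.838, 0.545, 0.002]
contact_force: [-0.0, -0.4, -4.2]
width: 0.0575
```

Run:
```python
from h import *
plan(.636,-.2825,.037,66)
```

```text
t 35.6 at [ 0.6385 -0.2832  0.0575] w 0.0575 lin [-0.0004 -0.0027  0.0205] rot [ 0.35 -0.02  0.05]
```

>>> send_rows:
  plan:
    - {"linear": [0, -0.0025, 0.005], "delta_rot": [0.3, 0, 0], "fingers": 0.05}
    - {"linear": [0, 0, 0.005], "delta_rot": [0, 0, 0], "fingers": 0.05}
    - {"linear": [0, 0, 0.003], "delta_rot": [0, 0, 0], "fingers": 0.05}
    - {"linear": [0, 0, 0.001], "delta_rot": [0, 0, 0], "fingers": 0.05}
    - {"linear": [0, 0, 0], "delta_rot": [0, 0, 0], "fingers": 0.05}

```text
clock: 36.0
position: [0.6371, -0.2827, 0.0439]
ee_rot: [0.001, 0.838, 0.545, 0.001]
contact_force: [-0.2, 0.3, -4.2]
width: 0.0576
```

Run:
```python
from h import *
plan(.636,-.2825,.037,66)
```

```text
t 36.0 at [ 0.6371 -0.2827  0.0439] w 0.0576 lin [-0.0002 -0.0012  0.0069] rot [ 0.19 -0.    0.05]
```

>>> send_rows:
  plan:
    - {"linear": [0, -0.001, 0.003], "delta_rot": [0.2, 0, 0], "fingers": 0.05}
    - {"linear": [0, 0, 0.002], "delta_rot": [0, 0, 0], "fingers": 0.05}
    - {"linear": [0, 0, 0.0005], "delta_rot": [0, 0, 0], "fingers": 0.05}
    - {"linear": [0, 0, 0], "delta_rot": [0, 0, 0], "fingers": 0.05}

```text
clock: 36.33
position: [0.6365, -0.2825, 0.0383]
ee_rot: [0.0, 0.838, 0.545, 0.0]
contact_force: [0.1, 0.2, -4.6]
width: 0.0577
```

>>> send_rows:
  plan:
    - {"linear": [0, 0, 0.001], "delta_rot": [0, 0, 0], "fingers": 0.05}
    - {"linear": [0, 0, 0.0007], "delta_rot": [0, 0, 0], "fingers": 0.05}

```text
clock: 36.5
position: [0.6367, -0.2826, 0.0371]
ee_rot: [0.0, 0.838, 0.545, 0.0]
contact_force: [-2.3, 1.1, -0.1]
width: 0.0573
```

>>> send_rows:
  plan:
    - {"linear": [0, 0, 0.0005], "delta_rot": [0, 0, 0], "fingers": 0.05}

```text
clock: 36.58
position: [0.6367, -0.2826, 0.0371]
ee_rot: [0.001, 0.838, 0.545, 0.0]
contact_force: [-1.1, 0.8, -0.2]
width: 0.0577
```

>>> send_rows:
  plan:
    - {"linear": [0, 0, 0], "delta_rot": [0, 0, 0], "fingers": 0.0854}
    - {"linear": [0, 0, 0], "delta_rot": [0, 0, 0], "fingers": 0.0854}
    - {"linear": [0, 0, 0], "delta_rot": [0, 0, 0], "fingers": 0.0854}
    - {"linear": [0, 0, 0], "delta_rot": [0, 0, 0], "fingers": 0.0854}
    - {"linear": [0, 0, -0.02], "delta_rot": [0, 0, 0], "fingers": 0.0854}
    - {"linear": [0, 0, -0.03], "delta_rot": [0, 0, 0], "fingers": 0.0854}
    - {"linear": [0, 0, -0.035], "delta_rot": [0, 0, 0], "fingers": 0.0854}
    - {"linear": [0, 0, -0.035], "delta_rot": [0, 0, 0], "fingers": 0.0854}
    - {"linear": [0, 0, -0.01], "delta_rot": [0, 0, 0], "fingers": 0.0854}
    - {"linear": [0, 0, 0], "delta_rot": [0, 0, 0], "fingers": 0.0854}

```text
clock: 37.42
position: [0.6384, -0.2836, 0.175]
ee_rot: [0.003, 0.838, 0.545, 0.002]
contact_force: [-0.2, 0.1, -0.9]
width: 0.0854
```

Run:
```python
from h import *
manip.get_image("side")
im,c=look("w20",["cell_black","tile_black"],[.034,.006])
cellfit(im,c,[.636,-.2825,.034],0)
for n in("scene","side"):
    print(n,np.round(project(n,[.636,-.2825,.034])[0]),[(np.round(d["extent"]),round(d["p"],2)) for d in manip.find_in("cell_black",n) if d["p"]>.3])
u,v=project("wrist",[.636,-.2825,.034],c)[0].astype(int); print(u,v)
cv2.imwrite("pics/w20c.png",cv2.resize(im[max(v-75,0):v+75,u-75:u+75],(600,600),interpolation=3))
plan(.6285,.25,.19,66); plan(.628,.25,.19,90)
```

```text
tcp [ 0.6384 -0.2836  0.1745] [0.0035 0.8384 0.545  0.0019] w 0.0854
tile_black 0.83 [200 120 314 226] centroid [ 0.6258 -0.2799] rect c [ 635.8 -282.3] size [92.1 90.6] 86.4
circle px 258.0 182.5 r 37.2 world [ 0.6364 -0.2831  0.028 ] R 0.0348
grey blob [259.8 218.8] 165 world [ 0.6743 -0.298 ] dir from P -22.1 dist 0.0413
scene [182. 143.] [(array([379., 250., 409., 277.]), 0.83), (array([323., 229., 358., 253.]), 0.68)]
side [307. 149.] [(array([207., 330., 241., 376.]), 0.85), (array([293., 146., 316., 162.]), 0.68), (array([286., 152., 327., 170.]), 0.63)]
258 183
t 37.7 at [ 0.6359 -0.2823  0.1691] w 0.0855 lin [ 0.4834 -0.2229 -0.0202] rot [-0.15 -0.02  0.04]
t 37.7 at [ 0.6359 -0.2823  0.1691] w 0.0855 lin [ 0.4832 -0.2234 -0.0201] rot [ -0.15  -0.05 -23.96]
```

View pics/w20c.png

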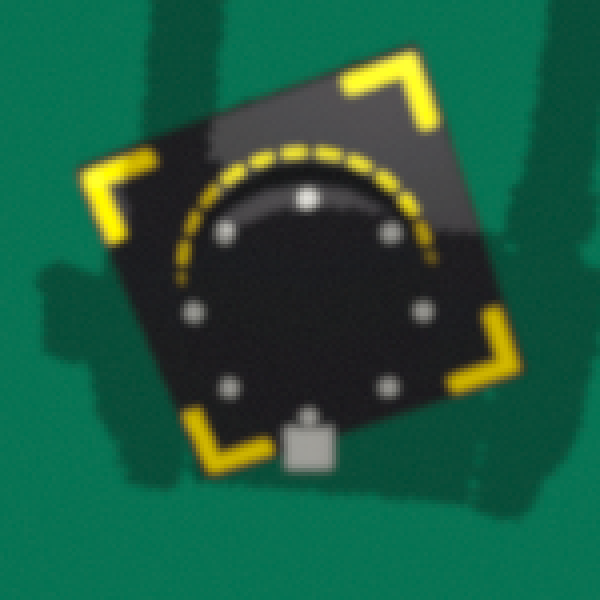

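The black cell is centred on its tile, with bolts centred at crop (308,306) and upright. Now the blue cell.

>>> send_rows:
  plan:
    - {"linear": [0.015, -0.007, -0.015], "delta_rot": [0, 0, 0], "fingers": 0.0854}
    - {"linear": [0.03, -0.014, -0.01], "delta_rot": [0, 0, 0], "fingers": 0.0854}
    - {"linear": [0.036, -0.0166, 0], "delta_rot": [0, 0, 0], "fingers": 0.0854}
    - {"linear": [0.036, -0.0166, 0], "delta_rot": [0, 0, 0], "fingers": 0.0854}
    - {"linear": [0.036, -0.0166, 0], "delta_rot": [0, 0, 0], "fingers": 0.0854}
    - {"linear": [0.036, -0.0166, 0], "delta_rot": [0, 0, 0], "fingers": 0.0854}
    - {"linear": [0.036, -0.0166, 0], "delta_rot": [0, 0, 0], "fingers": 0.0854}
    - {"linear": [0.036, -0.0166, 0], "delta_rot": [0, 0, 0], "fingers": 0.0854}
    - {"linear": [0.036, -0.0166, 0], "delta_rot": [0, 0, 0], "fingers": 0.0854}
    - {"linear": [0.036, -0.0166, 0], "delta_rot": [0, 0, 0], "fingers": 0.0854}
    - {"linear": [0.036, -0.0166, 0], "delta_rot": [0, 0, 0], "fingers": 0.0854}
    - {"linear": [0.03, -0.014, 0], "delta_rot": [0, 0, 0], "fingers": 0.0854}

```text
clock: 38.72
position: [0.624, 0.1731, 0.1892]
ee_rot: [-0.009, 0.842, 0.54, -0.007]
contact_force: [-1.0, -0.1, -0.4]
width: 0.0851
```

Run:
```python
from h import *
plan(.64,.285,.17,66)
```

```text
t 38.7 at [0.624  0.1731 0.1892] w 0.0851 lin [ 0.1084 -0.0317  0.0197] rot [-1.34  0.1  -0.67]
```

>>> send_rows:
  plan:
    - {"linear": [0.033, -0.01, 0.005], "delta_rot": [-0.7, 0, -0.3], "fingers": 0.0854}
    - {"linear": [0.033, -0.01, 0.005], "delta_rot": [-0.7, 0, -0.3], "fingers": 0.0854}
    - {"linear": [0.022, -0.006, 0], "delta_rot": [0, 0, 0], "fingers": 0.0854}
    - {"linear": [0, 0, 0], "delta_rot": [0, 0, -6], "fingers": 0.0854}
    - {"linear": [0, 0, 0], "delta_rot": [0, 0, -6], "fingers": 0.0854}
    - {"linear": [0, 0, 0], "delta_rot": [0, 0, -5], "fingers": 0.0854}
    - {"linear": [0, 0, 0], "delta_rot": [0, 0, -4], "fingers": 0.0854}
    - {"linear": [0, 0, 0], "delta_rot": [0, 0, 0], "fingers": 0.0854}
    - {"linear": [0, 0, 0], "delta_rot": [0, 0, 0], "fingers": 0.0854}

```text
clock: 39.47
position: [0.6246, 0.2884, 0.1745]
ee_rot: [-0.006, 0.714, 0.7, -0.005]
contact_force: [-0.1, -0.4, 0.6]
width: 0.0859
```

Run:
```python
from h import *
for k in range(4):manip.get_image("side")
im,c=look("w21",["cell_blue"],[.028])
cellfit(im,c,[.628,.290,.028],0)
u,v=project("wrist",[.628,.29,.028],c)[0].astype(int); print(u,v)
cv2.imwrite("pics/w21c.png",cv2.resize(im[max(v-60,0):v+60,u-60:u+60],(600,600),interpolation=3))
plan(.628,.29,.1,90)
```

```text
tcp [0.6253 0.2877 0.1749] [-0.0053  0.7142  0.6999 -0.0042] w 0.0853
cell_blue 0.97 [  1 250  43 294] centroid [ 0.7439 -0.0513] rect c [744.5 -54.7] size [69.5 96.4] 9.4
cell_blue 0.66 [226 151 292 231] centroid [0.6246 0.2899] rect c [624.6 289.9] size [60.9 62.5] 50.8
circle px 258.5 187.0 r 30.0 world [0.6252 0.2884 0.028 ] R 0.0282
grey blob [264.1 221.4] 150 world [0.664  0.2932] dir from P 5.0 dist 0.0361
260 189
t 39.8 at [0.6255 0.2875 0.1751] w 0.0853 lin [0.0024 0.0034 0.075 ] rot [-0.75 -0.1  -1.15]
```

View pics/w21c.png

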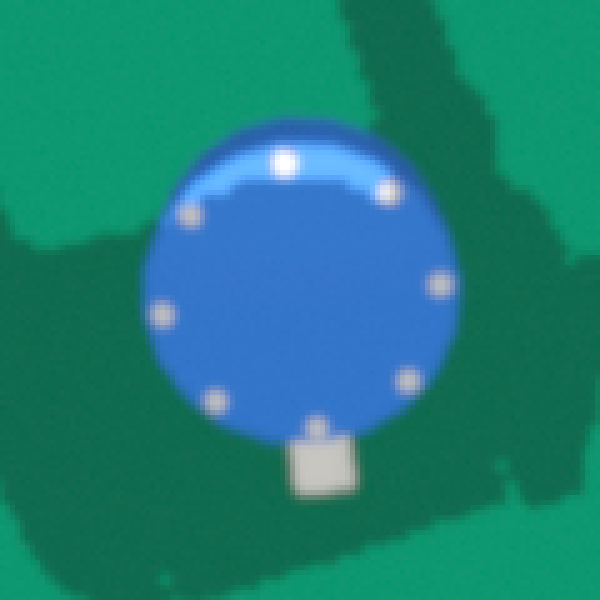

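The blue cell's bolts run from (284,163) to (316,428), with the stub at (322,466).

Run:
```python
from h import *
c=manip.camera_info("wrist"); o=np.array([200,129]); f=lambda a,b:o+np.array([a,b])/5-.4
B=[(284,163),(316,428),(163,315),(440,284),(190,214),(408,381),(388,192),(215,402)]
w=np.array([back("wrist",f(*b),.029,c)[0] for b in B]); m=w.mean(0); print(m,np.hypot(*(w-m)[:,:2].T).round(4))
d=w[1]-w[0]; a=np.degrees(np.arctan2(d[1],d[0])); print("dir",a)
plan(m[0],m[1],.1,90+a)
```

```text
[0.62656924 0.28933897 0.029     ] [0.0262 0.0262 0.0261 0.0262 0.0262 0.0262 0.0261 0.0263]
dir 5.416247921910342
t 39.8 at [0.6255 0.2875 0.1751] w 0.0853 lin [0.0017 0.002  0.075 ] rot [-0.74 -0.13 -6.57]
```

>>> send_rows:
  plan:
    - {"linear": [0.0015, 0.001, 0.01], "delta_rot": [-0.7, 0, -6], "fingers": 0.0854}
    - {"linear": [0, 0, 0.025], "delta_rot": [0, 0, -0.5], "fingers": 0.0854}
    - {"linear": [0, 0, 0.03], "delta_rot": [0, 0, 0], "fingers": 0.0854}
    - {"linear": [0, 0, 0.02], "delta_rot": [0, 0, 0], "fingers": 0.0854}
    - {"linear": [0, 0, 0], "delta_rot": [0, 0, 0], "fingers": 0.0854}
    - {"linear": [0, 0, 0], "delta_rot": [0, 0, 0], "fingers": 0.0854}

```text
clock: 40.27
position: [0.6296, 0.2886, 0.0911]
ee_rot: [0.001, 0.673, 0.74, 0.004]
contact_force: [0.6, 0.3, 0.8]
width: 0.0853
```

Run:
```python
from h import *
plan(.6268,.2892,.030,95.4)
```

```text
t 40.3 at [0.6296 0.2886 0.0911] w 0.0853 lin [ 0.0006 -0.0033  0.0611] rot [ 0.45 -0.24 -0.02]
```

>>> send_rows:
  plan:
    - {"linear": [0.0005, -0.0035, 0.012], "delta_rot": [0.4, -0.2, 0], "fingers": 0.0854}
    - {"linear": [0, -0.001, 0.014], "delta_rot": [0, 0, 0], "fingers": 0.0854}
    - {"linear": [0, 0, 0.014], "delta_rot": [0, 0, 0], "fingers": 0.0854}
    - {"linear": [0, 0, 0.005], "delta_rot": [0, 0, 0], "fingers": 0.0854}
    - {"linear": [0, 0, 0], "delta_rot": [0, 0, 0], "fingers": 0.0854}
    - {"linear": [0, 0, 0], "delta_rot": [0, 0, 0], "fingers": 0.0854}

```text
clock: 40.77
position: [0.6287, 0.2898, 0.0498]
ee_rot: [0.002, 0.674, 0.739, 0.004]
contact_force: [0.2, 0.9, 0.8]
width: 0.0854
```

Run:
```python
from h import *
plan(.6268,.2892,.030,95.4)
```

```text
t 40.8 at [0.6287 0.2898 0.0498] w 0.0854 lin [-0.0005 -0.0021  0.0198] rot [ 0.55 -0.15 -0.12]
```

>>> send_rows:
  plan:
    - {"linear": [-0.0005, -0.002, 0.007], "delta_rot": [0.5, -0.1, 0], "fingers": 0.0854}
    - {"linear": [0, 0, 0.008], "delta_rot": [0, 0, 0], "fingers": 0.0854}
    - {"linear": [0, 0, 0.004], "delta_rot": [0, 0, 0], "fingers": 0.0854}
    - {"linear": [0, 0, 0], "delta_rot": [0, 0, 0], "fingers": 0.0854}
    - {"linear": [0, 0, 0], "delta_rot": [0, 0, 0], "fingers": 0.0854}

```text
clock: 41.18
position: [0.6286, 0.2899, 0.0322]
ee_rot: [0.001, 0.674, 0.739, 0.003]
contact_force: [-0.8, 0.5, -0.3]
width: 0.0848
```

Run:
```python
from h import *
plan(.6268,.2892,.030,95.4)
```

```text
t 41.2 at [0.6286 0.2899 0.0322] w 0.0848 lin [-0.0005 -0.0019  0.0022] rot [ 0.31 -0.11 -0.14]
```

>>> send_rows:
  force: 70
  plan:
    - {"linear": [-0.0005, -0.002, 0.002], "delta_rot": [0.3, -0.1, 0], "fingers": 0.0854}
    - {"linear": [0, 0, 0], "delta_rot": [0, 0, 0], "fingers": 0.0854}
    - {"linear": [0, 0, 0], "delta_rot": [0, 0, 0], "fingers": 0.05}
    - {"linear": [0, 0, 0], "delta_rot": [0, 0, 0], "fingers": 0.05}
    - {"linear": [0, 0, 0], "delta_rot": [0, 0, 0], "fingers": 0.05}
    - {"linear": [0, 0, 0], "delta_rot": [0, 0, 0], "fingers": 0.05}
    - {"linear": [0, 0, 0], "delta_rot": [0, 0, 0], "fingers": 0.05}
    - {"linear": [0, 0, 0], "delta_rot": [0, 0, 0], "fingers": 0.05}

```text
clock: 41.85
position: [0.6269, 0.2889, 0.0313]
ee_rot: [0.0, 0.674, 0.739, 0.0]
contact_force: [0.1, -1.3, -0.1]
width: 0.0579
```

>>> send_rows:
  plan:
    - {"linear": [0, 0, -0.01], "delta_rot": [0, 0, 0], "fingers": 0.05}
    - {"linear": [0, 0, -0.02], "delta_rot": [0, 0, 0], "fingers": 0.05}
    - {"linear": [0, 0, -0.03], "delta_rot": [0, 0, 0], "fingers": 0.05}
    - {"linear": [0, 0, -0.03], "delta_rot": [0, 0, 0], "fingers": 0.05}
    - {"linear": [0, 0, -0.03], "delta_rot": [0, 0, 0], "fingers": 0.05}
    - {"linear": [0, 0, 0], "delta_rot": [0, 0, 0], "fingers": 0.05}
    - {"linear": [0, 0, 0], "delta_rot": [0, 0, 0], "fingers": 0.05}

```text
clock: 42.43
position: [0.6218, 0.2877, 0.1504]
ee_rot: [-0.004, 0.674, 0.739, -0.007]
contact_force: [-0.6, -0.2, -5.6]
width: 0.0574
```

Run:
```python
from h import *
print(manip.get_state()["contact_force"].round(1))
plan(.50,-.079,.19,95.4)
```

```text
[-0.6 -0.2 -5.6]
t 42.4 at [0.6218 0.2877 0.1504] w 0.0574 lin [-0.3541 -0.1556 -0.0358] rot [-0.94  0.2  -0.14]
```

>>> send_rows:
  plan:
    - {"linear": [-0.014, -0.006, -0.015], "delta_rot": [-0.9, 0.2, 0], "fingers": 0.05}
    - {"linear": [-0.026, -0.011, -0.01], "delta_rot": [0, 0, 0], "fingers": 0.05}
    - {"linear": [-0.035, -0.0155, -0.01], "delta_rot": [0, 0, 0], "fingers": 0.05}
    - {"linear": [-0.035, -0.0155, 0], "delta_rot": [0, 0, 0], "fingers": 0.05}
    - {"linear": [-0.035, -0.0155, 0], "delta_rot": [0, 0, 0], "fingers": 0.05}
    - {"linear": [-0.035, -0.0155, 0], "delta_rot": [0, 0, 0], "fingers": 0.05}
    - {"linear": [-0.035, -0.0155, 0], "delta_rot": [0, 0, 0], "fingers": 0.05}
    - {"linear": [-0.035, -0.0155, 0], "delta_rot": [0, 0, 0], "fingers": 0.05}
    - {"linear": [-0.035, -0.0155, 0], "delta_rot": [0, 0, 0], "fingers": 0.05}
    - {"linear": [-0.026, -0.011, 0], "delta_rot": [0, 0, 0], "fingers": 0.05}
    - {"linear": [-0.014, -0.006, 0], "delta_rot": [0, 0, 0], "fingers": 0.05}
    - {"linear": [0, 0, 0], "delta_rot": [0, 0, 0], "fingers": 0.05}

```text
clock: 43.43
position: [0.493, -0.0592, 0.1662]
ee_rot: [-0.013, 0.671, 0.741, -0.01]
contact_force: [0.0, 0.8, -4.1]
width: 0.0574
```

Run:
```python
from h import *
for k in range(4):manip.get_image("side")
im,c=look("w22",["tile_blue","tile_red","anvil"],[.006,.006,.012])
print(manip.get_state()["contact_force"].round(1))
plan(.4685,-.079,.1,95.4)
```

```text
tcp [ 0.4954 -0.0556  0.1671] [-0.0123  0.6698  0.7424 -0.0082] w 0.0575
tile_blue 0.61 [186 108 283 198] centroid [ 0.4664 -0.0789] rect c [467.9 -79. ] size [91.1 92.1] 4.6
tile_blue 0.31 [200 199 317 327] centroid [ 0.5813 -0.0443] rect c [586.6 -43.3] size [145.2 145.9] 51.8
tile_red 0.62 [352 107 440 206] centroid [0.4506 0.0787] rect c [452.8  87.4] size [94.5 91.7] 87.2
anvil 0.79 [218 310 244 325] centroid [ 0.6625 -0.0699] rect c [661.7 -68.8] size [28.7 25.7] 86.1
[-0.4  0.3 -3.5]
t 43.8 at [ 0.4959 -0.0555  0.1677] w 0.0574 lin [-0.021  -0.0278  0.0684] rot [-1.59 -0.35  0.57]
```

Tile at (0.468, -0.079), consistent across cameras. Descending.

>>> send_rows:
  plan:
    - {"linear": [-0.01, -0.013, 0], "delta_rot": [-0.8, -0.2, 0.3], "fingers": 0.05}
    - {"linear": [-0.01, -0.012, 0.01], "delta_rot": [-0.8, -0.2, 0.3], "fingers": 0.05}
    - {"linear": [0, 0, 0.02], "delta_rot": [0, 0, 0], "fingers": 0.05}
    - {"linear": [0, 0, 0.025], "delta_rot": [0, 0, 0], "fingers": 0.05}
    - {"linear": [0, 0, 0.012], "delta_rot": [0, 0, 0], "fingers": 0.05}
    - {"linear": [0, 0, 0], "delta_rot": [0, 0, 0], "fingers": 0.05}
    - {"linear": [0, 0, 0], "delta_rot": [0, 0, 0], "fingers": 0.05}

```text
clock: 44.42
position: [0.4768, -0.0744, 0.1012]
ee_rot: [0.004, 0.67, 0.743, 0.002]
contact_force: [-0.1, -0.2, -3.5]
width: 0.0577
```

Run:
```python
from h import *
plan(.4682,-.079,.04,95.4)
```

```text
t 44.4 at [ 0.4768 -0.0744  0.1012] w 0.0577 lin [-0.0035 -0.0096  0.0611] rot [0.5  0.18 0.53]
```

>>> send_rows:
  plan:
    - {"linear": [-0.0035, -0.009, 0.01], "delta_rot": [0.5, 0.2, 0.5], "fingers": 0.05}
    - {"linear": [0, -0.001, 0.014], "delta_rot": [0, 0, 0], "fingers": 0.05}
    - {"linear": [0, 0, 0.012], "delta_rot": [0, 0, 0], "fingers": 0.05}
    - {"linear": [0, 0, 0.006], "delta_rot": [0, 0, 0], "fingers": 0.05}
    - {"linear": [0, 0, 0], "delta_rot": [0, 0, 0], "fingers": 0.05}
    - {"linear": [0, 0, 0], "delta_rot": [0, 0, 0], "fingers": 0.05}

```text
clock: 44.92
position: [0.4695, -0.0798, 0.0605]
ee_rot: [0.003, 0.672, 0.741, 0.001]
contact_force: [0.1, 0.1, -4.9]
width: 0.0575
```

Run:
```python
from h import *
plan(.4682,-.079,.0375,95.4)
```

```text
t 44.9 at [ 0.4695 -0.0798  0.0605] w 0.0575 lin [ 0.001  -0.0014  0.023 ] rot [0.32 0.17 0.15]
```

>>> send_rows:
  plan:
    - {"linear": [0.0005, -0.0015, 0.006], "delta_rot": [0.3, 0.2, 0], "fingers": 0.05}
    - {"linear": [0, 0, 0.006], "delta_rot": [0, 0, 0], "fingers": 0.05}
    - {"linear": [0, 0, 0.003], "delta_rot": [0, 0, 0], "fingers": 0.05}
    - {"linear": [0, 0, 0.001], "delta_rot": [0, 0, 0], "fingers": 0.05}
    - {"linear": [0, 0, 0], "delta_rot": [0, 0, 0], "fingers": 0.05}

```text
clock: 45.33
position: [0.4698, -0.0801, 0.045]
ee_rot: [0.002, 0.672, 0.741, 0.001]
contact_force: [0.3, -1.0, -3.6]
width: 0.0578
```

Run:
```python
from h import *
plan(.4682,-.079,.0373,95.4)
```

```text
t 45.3 at [ 0.4698 -0.0801  0.045 ] w 0.0578 lin [ 0.0013 -0.0015  0.0077] rot [0.24 0.07 0.16]
```

>>> send_rows:
  plan:
    - {"linear": [0.001, -0.0015, 0.003], "delta_rot": [0.2, 0, 0], "fingers": 0.05}
    - {"linear": [0, 0, 0.002], "delta_rot": [0, 0, 0], "fingers": 0.05}
    - {"linear": [0, 0, 0.001], "delta_rot": [0, 0, 0], "fingers": 0.05}
    - {"linear": [0, 0, 0], "delta_rot": [0, 0, 0], "fingers": 0.05}

```text
clock: 45.67
position: [0.4684, -0.0793, 0.0387]
ee_rot: [0.001, 0.672, 0.741, -0.0]
contact_force: [-0.3, 0.1, -4.4]
width: 0.0572
```

>>> send_rows:
  plan:
    - {"linear": [0, 0, 0.001], "delta_rot": [0, 0, 0], "fingers": 0.05}
    - {"linear": [0, 0, 0.0007], "delta_rot": [0, 0, 0], "fingers": 0.05}

```text
clock: 45.83
position: [0.4685, -0.0793, 0.0372]
ee_rot: [0.001, 0.672, 0.741, -0.0]
contact_force: [-1.9, 0.5, 6.2]
width: 0.0575
```

Seated gently, with about 10 N of net contact. Release and rise.

>>> send_rows:
  plan:
    - {"linear": [0, 0, 0], "delta_rot": [0, 0, 0], "fingers": 0.0854}
    - {"linear": [0, 0, 0], "delta_rot": [0, 0, 0], "fingers": 0.0854}
    - {"linear": [0, 0, 0], "delta_rot": [0, 0, 0], "fingers": 0.0854}
    - {"linear": [0, 0, 0], "delta_rot": [0, 0, 0], "fingers": 0.0854}
    - {"linear": [0, 0, -0.02], "delta_rot": [0, 0, 0], "fingers": 0.0854}
    - {"linear": [0, 0, -0.03], "delta_rot": [0, 0, 0], "fingers": 0.0854}
    - {"linear": [0, 0, -0.035], "delta_rot": [0, 0, 0], "fingers": 0.0854}
    - {"linear": [0, 0, -0.035], "delta_rot": [0, 0, 0], "fingers": 0.0854}
    - {"linear": [0, 0, -0.035], "delta_rot": [0, 0, 0], "fingers": 0.0854}
    - {"linear": [0, 0, -0.02], "delta_rot": [0, 0, 0], "fingers": 0.0854}
    - {"linear": [0, 0, 0], "delta_rot": [0, 0, 0], "fingers": 0.0854}
    - {"linear": [0, 0, 0], "delta_rot": [0, 0, 0], "fingers": 0.0854}

```text
clock: 46.83
position: [0.47, -0.0796, 0.2233]
ee_rot: [0.004, 0.672, 0.741, 0.001]
contact_force: [-0.5, 0.3, -0.1]
width: 0.0851
```

Run:
```python
from h import *
for k in range(4):manip.get_image("side")
im,c=look("w23",["cell_blue","tile_blue","tile_red","bush_red","bush_white","tile_white","cap","anvil"],[.034,.006,.006,.036,.036,.006,.05,.012])
cellfit(im,c,[.4682,-.079,.034],0)
u,v=project("wrist",[.4682,-.079,.034],c)[0].astype(int); print(u,v)
s=manip.get_image("side")[:,:,::-1]
cv2.imwrite("pics/end.png",np.hstack([cv2.resize(im[max(v-60,0):v+60,u-60:u+60],(400,400),interpolation=3),cv2.resize(s[120:290,220:390],(400,400),interpolation=3)]))
```

```text
tcp [ 0.4686 -0.0792  0.2206] [1.500e-03 6.720e-01 7.405e-01 1.000e-04] w 0.0854
cell_blue 0.71 [231 141 288 209] centroid [ 0.467 -0.078] rect c [467.3 -77.7] size [63.7 63.8] 50.7
cell_blue 0.71 [ 89 253 128 296] centroid [ 0.6271 -0.2738] rect c [ 629.4 -274.9] size [58.5 85.8] 49.0
cell_blue 0.51 [231 326 266 337] centroid [ 0.7014 -0.0696] rect c [700.1 -70.1] size [46.2 23. ] 79.1
tile_blue 0.63 [220 127 299 204] centroid [ 0.4609 -0.08  ] rect c [467.9 -78.1] size [92.  91.9] 3.7
tile_red 0.81 [355 126 430 206] centroid [0.4492 0.0792] rect c [452.3  86.4] size [93. 91.] 87.8
bush_red 0.61 [380 155 419 193] centroid [0.4503 0.0815] rect c [450.9  81.7] size [56.  42.2] 73.8
bush_white 0.94 [ 75 136 118 171] centroid [ 0.4595 -0.2659] rect c [ 460.7 -266.2] size [42.5 55.6] 9.5
tile_white 0.94 [ 74 109 148 193] centroid [ 0.4593 -0.2659] rect c [ 462.3 -273.6] size [93.9 91.9] 75.8
cap 0.6 [219 285 244 311] centroid [ 0.6217 -0.0964] rect c [621.8 -96.8] size [44.  31.4] 4.1
anvil 0.74 [200 248 278 313] centroid [ 0.617  -0.0957] rect c [625.6 -96.2] size [91.4 95.6] 86.6
circle px 260.5 174.5 r 32.4 world [ 0.4713 -0.0768  0.028 ] R 0.0353
grey blob [225.9 134.2] 131 world [ 0.4319 -0.1181] dir from P -132.9 dist 0.0534
grey blob [292.4 135.4] 144 world [ 0.4264 -0.0466] dir from P 142.2 dist 0.0529
grey blob [227.3 196.7] 116 world [ 0.5033 -0.1118] dir from P -43.1 dist 0.0481
grey blob [289.5 197.5] 122 world [ 0.4974 -0.0408] dir from P 52.6 dist 0.0481
grey blob [259.6 203.7] 125 world [ 0.5082 -0.0742] dir from P 6.9 dist 0.0403
grey blob [312.7 227.1] 124 world [ 0.5322 -0.0079] dir from P 48.0 dist 0.0957
258 173
```

View pics/end.png

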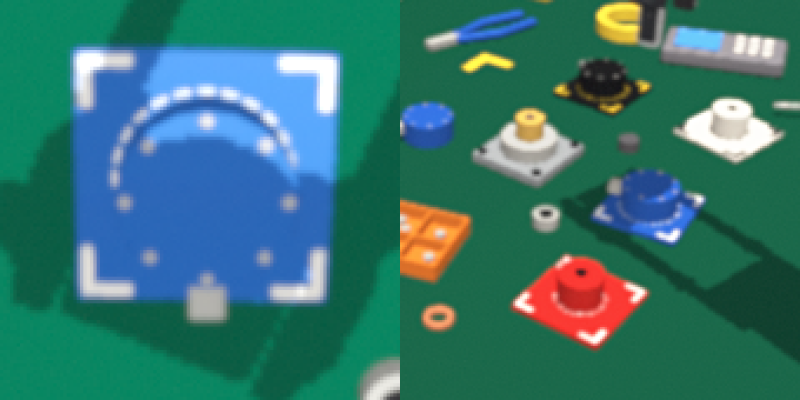

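All five parts stand upright on their places, and the arm is clear of everything. Handing in.

```bash
python3 -c "
from rig import manip
print(manip.get_state()['clock'],manip.sign_off())"
```

```text
the job is handed in; nothing more can be done
47.5333 None
```

I took both stacks apart from the top down and handed the job in at 47.5 s. The order was cap to the anvil, red and white bushes to their tiles, then the black and blue load cells to theirs. The load cells I moved were the two under the stacks, which matched the left/right descriptions.

- **Final check:** after the last release, the side view showed all five parts upright on their own places with the gripper clear. By wrist-camera measurement, each centre was within about 2–3 mm of its target; the limit is 12 mm.
- **Contact forces at set-down:** the wrist read about 4 N for the black cell and 10 N for the blue, well under the 60 N limit. The red bush was pressed harder, at 35 N, but nothing moved or tipped.
- **Disagreements:** for the white bush, the scene and side cameras gave a bore position 7–11 mm off the wrist camera's. I trusted the close wrist view, which showed it centred. In the scene view the network did not report the black cell on its tile and still marked a black cell near its old spot. The wrist crop and final side view showed it on the tile.

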